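# Load a rind sample under the spring clip of the inspection stand

## Task

Load the red-handled sample carrier into the rind inspection stand: swing the stand's spring clip up by its yellow crossbar until it stays open by itself, slide the carrier in nose first between the rails and under the side lips until it bears on the brass end stop, and keep it pressed there for about a second (about 8 N, never rammed). Then let go, take the crossbar again and lower the clip under control onto the carrier without letting it snap shut, so that it holds the carrier fully home. Leave the blue-handled carrier and the other things on the bench where they are.

Things in the scene. Friction and masses are not known exactly. Their poses are not given: they have to be found in the camera images.
- stand: Inspection stand, fixed: aluminium bed 224 x 100 mm, x from -112.5 to +111.5, bed top 14 mm above the origin (bench level). +x: the way the carrier slides in; z up. Two grey guide rails, x = -80 to +28, inner faces at y = +-23.5 mm (47 apart), outer +-35.5, stand 8 mm above the bed. Hinge cheeks and spring post at x = 51 to 105 mm rise 32 mm above it.
- lips (a point): On the bed top, midway between the ends of the two steel lips where they begin, 38 mm before the stand's origin; axes as the stand. The lips lie on the rails from here 66 mm inwards (+x), reach in to y = +-17.5 mm; undersides 8 mm, tops 11 mm above the bed. The 6 mm plate slides under them.
- stop_zone (a point): On the bed top, on the midline, 12 mm beyond the stand's origin; axes as the stand. A screw sets the face of the brass end stop (34 wide, 8 mm high) anywhere from 12 mm before to 12 mm beyond this point along x: different every time and not measured, find it by touch. It does not yield to gentle pushes.
- clip (a joint): Angle of the spring clip (rad). 0: shut, foot on the empty bed; grows as the free end rises; 1.2: fully open, end of travel. Over-centre spring: below about 0.6 it is pulled shut (0.25 N m near shut, about 3 N at the crossbar), beyond about 0.65 pulled open, and stays at 1.2 by itself. Shut on a carrier it reads about 0.085. Let go in between, it snaps.
- clip_hinge (a point): Point on the clip's hinge axis, in the middle of its width; fixed, 59 mm beyond the stand's origin along its +x, 38 mm above the bench. The axis is parallel to the stand's y. These axes turn with the clip: at angle 0 they are those of the stand.
- clip_bar (a point): Centre of the yellow crossbar at the clip's free end: round bar, rounded ends, 12 mm thick, 32 mm long, parallel to the stand's y; gripped over its ends it can turn between the pads. In the clip's frame 85 mm from the hinge towards -x and 6 mm up; shut, 44 mm above the bench. The clip's arm is 14 mm wide, 3 thick; its foot, 70 mm from the hinge, hangs 24 mm below the arm.
- carrier_grip (a point): Carrier to load: white plate 110 x 44 x 6 mm with an upright red grip rib 28 long (x), 12 thick (y), top 38 mm above the plate's underside; about 0.09 kg. The point is the middle of the rib, 27 mm above the underside; +x points to the nose, z up. Pinch the rib across its 12 mm.
- carrier_nose (a point): Middle of the front (nose) face of the same red-handled carrier, 3 mm above its underside, 96 mm ahead of the rib's centre along the carrier's +x. The last 8 mm of the nose are only 36 mm wide, as a lead-in.
- carrier: The same red-handled carrier: origin at the centre of the plate's underside, +x to the nose (the nose face is 55 mm ahead, the rib's centre 41 mm behind).
- spare: A second carrier like the first but with a blue grip rib; to be left alone. Origin at the centre of the underside, +x to the nose.
- hammer: Wheel-tapping hammer lying on the bench, 220 mm long; leave it alone.
- brush: Brush with a handle, lying on the bench; leave it alone.
- oil: Amber oil bottle, 64 mm across, 150 mm tall; leave it alone. Origin at the base.
- jar: Glass jar, 70 mm across, 90 mm tall; leave it alone. Origin at the base.
- trier: Cheese trier with a dark T handle, 130 mm long, lying on the bench; leave it alone.
Mind the look-alikes: they are no part of the job. What is shaped like the carrier but brown or pink is not meant.

How it is judged:
By the outcome, as a careful person would: the job done as asked, in the order asked, and still so for the second after the job is handed in, with the robot touching nothing.
It also fails if it takes over 72 s, if anything falls off the work surface, if the arm or the gripper's body presses on something with over 40 N, if the wrist force passes 120 N, or if a joint passes its speed limit or range.

## Robot

A 6-joint arm with a two-finger parallel gripper is mounted at the origin on the work surface. World frame = base frame: x ahead of the robot, y to its left, z up, the work surface at z = 0. Lengths are in mm, angles in rad, forces in N, time in s.
With the tool pointing down it reaches from about 400 to 925 mm from the base axis. Payload 12.5 kg.
Tool frame: the origin (TCP) lies on the mounting face of the last link; the fingertips stand 190 mm ahead of it and the grasp point (between the pads) lies 171 mm ahead of it; x points along the fingers, y is the direction in which the jaws open and shut, and the axes are right-handed (so a half turn about x gives the same grasp; the last joint's range is limited). The gripper opens to 95 mm and grips with 3 to 60 N. Pads are 20 mm wide; open, the fingers measure 119 mm over their backs; the gripper's body (75 mm by 180 mm) begins 59 mm behind the grasp point.
Start: joints at [-1.348, 0.491, 1.559, -0, 1.092, -0.106], TCP at [201.837, -591.512, 404.761] pointing down, gripper open.
Joint ranges: [-3.1, 3.1], [-0.84, 2.19], [0.05, 2.79], [-1.13, 4.28], [0.06, 2.93], [-2.69, 2.69]. Speed limits (rad/s): [2.22, 2.22, 2.79, 3.14, 3.14, 3.14].

## Interface

Orientations are given as [roll, pitch, yaw] about the fixed x, y, z axes, in that order (R = Rz(yaw) Ry(pitch) Rx(roll)).
In Python, from cell import env, eyes gives the robot as it stands. The module is installed in compiled form; this text tells all that it offers.
- The arm moves only by the tool jog_arm, never from a script. Its argument "deltas" is one flat list of numbers, 7 for each row, row after row: the shift along the tool's x, y, z in mm, then the turn, a rotation vector about the tool's x, y, z in rad, then the opening, from 0 (shut) to 1 (fully open). A call has 1 to 10 rows; each row shifts and turns the pose as measured when the row begins, along the tool's axes as they then stand; what a row does not reach is not made up. A row lasts 1/8 s, in which the tool goes at most 62.5 mm and 10.7 degrees, less where a joint would pass 70% of its speed; a pose out of reach is approached as far as the arm can. A call is refused whole if a number of a shift passes 62.5 or a number of a turn 0.188, either way. A call with a gripper value outside its range is refused whole. The fingers move at their own pace and stop on an object; the grip force is fixed at half the most. Time passes only in rows, so rows that do not move let the fingers close. It gives the time, the measured TCP pose, the force and the opening at its end, in the units of the state.
- env.state(): the state, without advancing time (a new reading comes with each control period).
- eyes.read_camera(name): name is "scene" or "top"; returns a dict with "image" (480x640x3 uint8, red, green, blue), "fovy" (degrees; the focal length in pixels is half the picture's height over the tangent of half this angle, whatever the lens; pixels are square), "cx", "cy" (the principal point, pixels), "dist" ([k1, k2, p1, p2, k3] as OpenCV has them; the pictures are not rectified), "world_from_camera" (4x4, takes a point from camera to world coordinates). Camera axes: x right, y up, looking along -z (the intrinsics and any distortion apply to the point x, -y, -z); pixel columns grow to the right and rows downward; lengths in mm; the calibration is good to about 2 mm. A picture is of the moment at which its call begins. There is no depth.
- env.job_done(): hands the job in, once; it reports no verdict.
The state is a dict: "t": time; "joints": joint angles; "qvel": joint speeds; "tau": joint torques, N m; "eef_pos": TCP position; "tcp_rot": TCP orientation; "ft_force": force on the tool from outside, world axes, zero at the start; "moment": the same for the moment, N m; "opening": opening from 0.0 (shut) to 1.0 (fully open).
Only numpy, scipy, OpenCV 4.12 (cv2) and the standard library are available. Lean on these libraries where they do the work, as an engineer would, in place of code of your own. Each camera call takes 0.05 s, during which the arm holds its last target.

## Working session

There is one attempt and no reset: what is moved stays moved. The work goes in short steps, Python scripts to look and compute and a tool call to move; the robot and the scene stay as the last step left them, time stands still between calls to the robot, and variables do not carry over. Pictures are saved under pics/ and viewed, and the job is handed in when it is done.

Besides the shell and the picture viewer there is one more tool, called after "Emit:" as a command line: name --argument value ..., lists and objects as JSON in quotes. jog_arm: Moves the arm, as the interface text tells. Its arguments: {"type":"object","properties":{"deltas":{"type":"array","items":{"type":"number"}}},"required":["deltas"]}

```bash
mkdir -p pics; ls; python3 - <<'E'
from cell import env, eyes
import cv2
s=env.state(); print(s)
for n in("scene","top"):
    c=eyes.read_camera(n); cv2.imwrite(f"pics/{n}0.png",c["image"][:,:,::-1])
    print(n,c["fovy"],c["cx"],c["cy"],c["dist"],c["world_from_camera"])
E
```

```text
pics
{'t': 0.0, 'joints': array([-1.34758661e+00,  4.91558378e-01,  1.55942929e+00,  4.68270195e-06,
        1.09169249e+00, -1.05600492e-01]), 'qvel': array([ 4.72257864e-05, -4.83670147e-04,  4.78311720e-05, -5.65654807e-04,
       -4.94872372e-04,  2.87496506e-04]), 'tau': array([-3.03803827e-04, -6.12637281e+01, -2.58177602e+01,  6.92003011e-02,
        4.83433949e-02, -7.90552281e-05]), 'eef_pos': array([ 201.83891546, -591.48377802,  404.1693085 ]), 'tcp_rot': array([-1.68021574,  1.56970881,  1.79018496]), 'ft_force': array([ 0.64106643, -0.40085637,  0.34524123]), 'moment': array([0.04893704, 0.01133393, 0.04980826]), 'opening': 0.9992110976211819}
scene 45.09351343518422 316.05709865175123 231.83814440145494 [-0.18909163  0.          0.          0.          0.        ] [[ 4.19531651e-01 -7.71655103e-01  4.78060243e-01  1.13743611e+03]
 [ 9.07680026e-01  3.62702441e-01 -2.11101658e-01 -2.37928001e+02]
 [-1.04959450e-02  5.22489561e-01  8.52581078e-01  1.13145446e+03]
 [ 0.00000000e+00  0.00000000e+00  0.00000000e+00  1.00000000e+00]]
top 52.493933159909844 312.03102809061255 237.00944855953603 [0.02186822 0.         0.         0.         0.        ] [[ 1.89413878e-02  9.97256478e-01 -7.15593555e-02  4.66512902e+02]
 [-9.99802043e-01  1.84564404e-02 -7.43206140e-03  2.47577642e+01]
 [-6.09094040e-03  7.16859634e-02  9.97408654e-01  1.17088695e+03]
 [ 0.00000000e+00  0.00000000e+00  0.00000000e+00  1.00000000e+00]]
```

View pics/scene0.png

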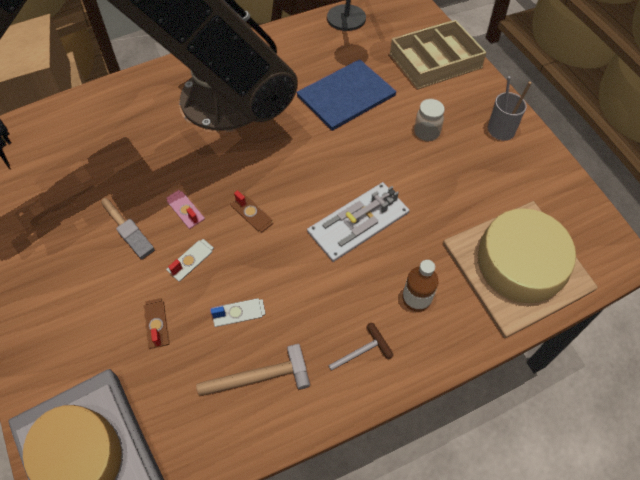

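View pics/top0.png

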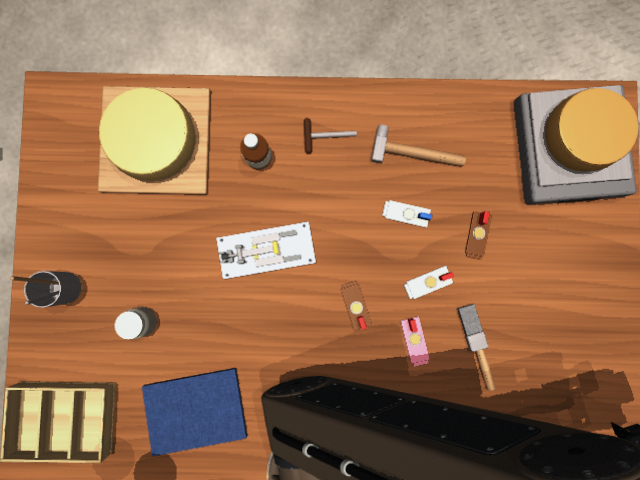

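Top view: the candidates with red ribs are the white plate at (428,283), brown ones at (357,306) and (479,233), and a pink one at (415,340). A white plate with a blue rib is at (407,214). Only (428,283) is a white plate with a red rib. The stand is at (266,250). Next I'll enlarge both.

```bash
cat > h.py <<'E'
import numpy as np, cv2
from cell import env, eyes
def cam(n):
    c=eyes.read_camera(n); f=240/np.tan(np.radians(c["fovy"])/2)
    c["K"]=np.array([[f,0,c["cx"]],[0,f,c["cy"]],[0,0,1]]); c["D"]=np.array(c["dist"],float); return c
def ray(c,uv):
    p=cv2.undistortPoints(np.array([[uv]],float),c["K"],c["D"])[0,0]
    T=c["world_from_camera"]; return T[:3,3],T[:3,:3]@np.array([p[0],-p[1],-1])
def onz(c,uv,z):
    o,d=ray(c,uv); return o+d*(z-o[2])/d[2]
def proj(c,P):
    T=c["world_from_camera"]; P=(np.atleast_2d(P)-T[:3,3])@T[:3,:3]
    P=P*[1,-1,-1]; return cv2.projectPoints(P,np.zeros(3),np.zeros(3),c["K"],c["D"])[0][:,0]
def tri(c1,uv1,c2,uv2):
    o1,d1=ray(c1,uv1);o2,d2=ray(c2,uv2)
    A=np.c_[d1,-d2];x=np.linalg.lstsq(A,o2-o1,rcond=None)[0]
    a=o1+d1*x[0];b=o2+d2*x[1]; return (a+b)/2,np.linalg.norm(a-b)
def crop(img,x0,y0,x1,y1,s,name):
    im=cv2.resize(img[y0:y1,x0:x1,::-1],None,fx=s,fy=s,interpolation=cv2.INTER_CUBIC)
    for i in range(x0-x0%-10,x1,10):
        cv2.line(im,((i-x0)*s,0),((i-x0)*s,6),(0,255,255),1); cv2.putText(im,str(i),((i-x0)*s,16),0,.35,(0,255,255),1)
    for i in range(y0-y0%-10,y1,10):
        cv2.line(im,(0,(i-y0)*s),(6,(i-y0)*s),(0,255,255),1); cv2.putText(im,str(i),(8,(i-y0)*s+4),0,.35,(0,255,255),1)
    cv2.imwrite(name,im)
E
python3 - <<'E'
from h import *
t=cam("top");s=cam("scene")
crop(t["image"],210,215,325,285,6,"pics/a.png")
crop(t["image"],395,260,465,305,10,"pics/b.png")
crop(s["image"],300,175,420,265,6,"pics/c.png")
crop(s["image"],155,230,225,290,10,"pics/d.png")
E
```

```text
(no output)
```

View pics/a.png

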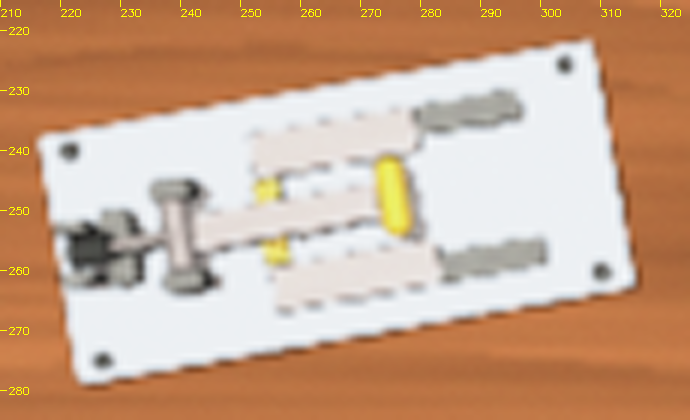

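View pics/b.png

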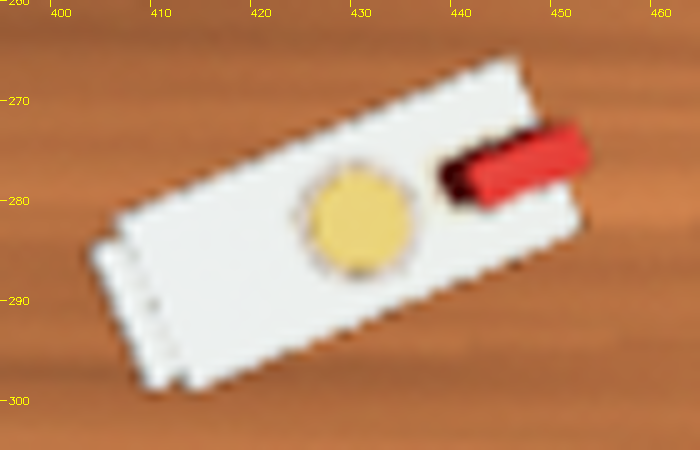

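View pics/c.png

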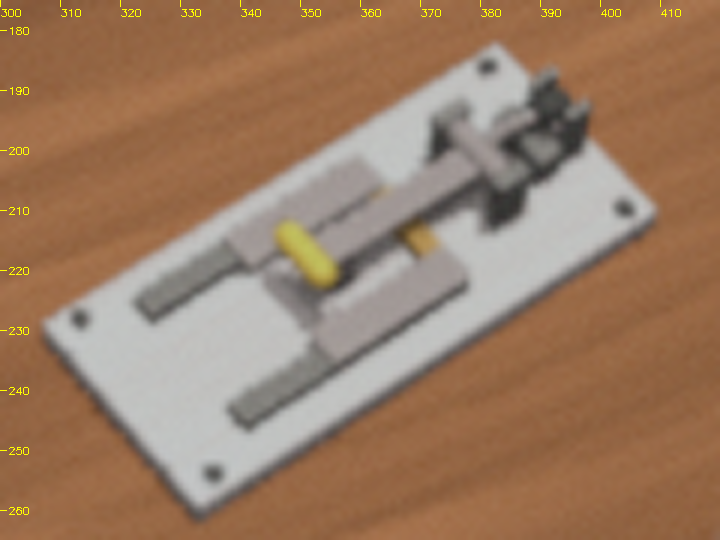

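View pics/d.png

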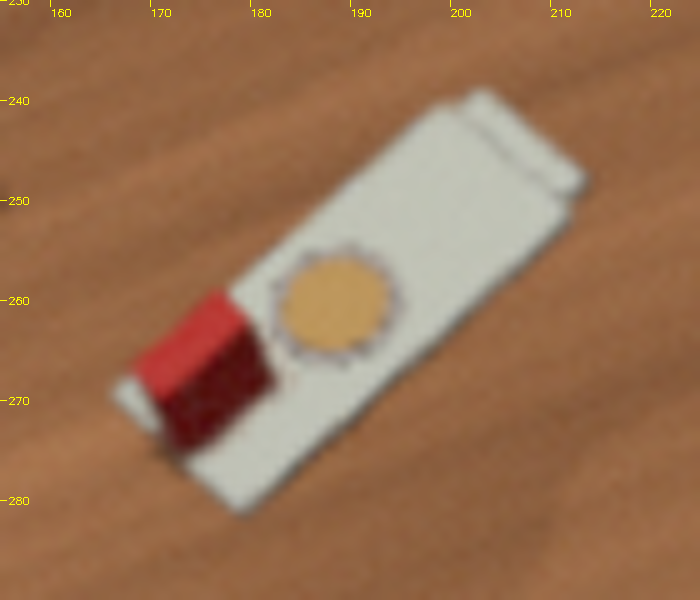

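The crops confirm it: white plate with a red rib, nose to the left, rib top at top-view (448,276). The stand's corners are clear in both views and the clip bar is at top (275.7,247.7). I'll fit both poses.

```bash
cat > fit.py <<'E'
from h import *
from scipy.optimize import least_squares
t=cam("top");s=cam("scene")
def fit(name,items,x0):
    # items: (cam, origin, scale, crop px, local)
    def M(p,L):
        c,n=np.cos(p[2]),np.sin(p[2]); return np.array([p[0]+c*L[0]-n*L[1],p[1]+n*L[0]+c*L[1],L[2]])
    def res(p,which=None):
        r=[]
        for c,o,sc,uv,L in items:
            if which is not None and c is not which: continue
            r.append(proj(c,M(p,L))[0]-(np.array(o)+np.array(uv)/sc-.5))
        return np.array(r)
    for w,nm in((t,"top"),(s,"scene"),(None,"both")):
        q=least_squares(lambda p:res(p,w).ravel(),x0,x_scale=[1,1,.01],loss="soft_l1"); print(name,nm,q.x.round(4),np.abs(res(q.x,w)).max().round(2))
    print(res(q.x).round(1).tolist()); return q.x
A=(210,215);B=(395,260);C=(300,175);D=(155,230)
S=fit("stand",[(t,A,6,(38,136),(111.5,-50,14)),(t,A,6,(592,40),(-112.5,-50,14)),(t,A,6,(636,288),(-112.5,50,14)),(t,A,6,(82,384),(111.5,50,14)),(t,A,6,(394,196),(-26,0,44)),
 (s,C,6,(500,42),(111.5,50,14)),(s,C,6,(655,207),(111.5,-50,14)),(s,C,6,(42,325),(-112.5,50,14)),(s,C,6,(196,502),(-112.5,-50,14)),(s,C,6,(307,253),(-26,0,44))],[450,100,1.7])
K=fit("carrier",[(t,B,10,(90,248),(55,-18,6)),(t,B,10,(152,390),(55,18,6)),(t,B,10,(515,55),(-55,-22,6)),(t,B,10,(582,230),(-55,22,6)),(t,B,10,(531,164),(-41,0,38)),
 (s,D,10,(483,88),(55,18,6)),(s,D,10,(588,178),(55,-18,6)),(s,D,10,(112,392),(-55,22,6)),(s,D,10,(240,503),(-55,-22,6)),(s,D,10,(190,345),(-41,0,38))],[400,-150,1.2])
E
python3 fit.py
```

```text
stand top [517.0271 143.5603   1.7628] 0.62
stand scene [519.3765 143.0239   1.7617] 0.88
stand both [517.9275 143.4225   1.762 ] 1.38
[[0.1, -0.4], [0.4, -0.5], [0.2, -0.5], [-0.6, -0.2], [0.1, -0.3], [-0.5, -0.8], [0.7, -0.4], [-0.3, -1.4], [0.2, 0.2], [-0.5, -0.5]]
carrier top [ 446.7879 -244.1639    1.9782] 0.37
carrier scene [ 449.6541 -244.6469    1.9756] 0.71
carrier both [ 447.9746 -244.3691    1.9767] 1.07
[[0.2, -0.6], [-0.0, -0.7], [-0.3, -0.3], [0.4, -0.6], [0.1, -0.3], [-0.1, -0.8], [-0.1, -0.7], [-0.1, -0.6], [-0.2, 0.1], [-0.1, -1.1]]
```

```bash
cat >> h.py <<'E'
from scipy.spatial.transform import Rotation as Ro
STAND=[517.9,143.4,1.762]; CAR=[448.0,-244.4,1.977]
def W(fr,L):
    c,n=np.cos(fr[2]),np.sin(fr[2]); return np.array([fr[0]+c*L[0]-n*L[1],fr[1]+n*L[0]+c*L[1],L[2]])
def st():
    s=env.state(); s["R"]=Ro.from_euler("xyz",s["tcp_rot"]).as_matrix(); s["g"]=s["eef_pos"]+171*s["R"][:,0]; return s
def inF(fr,P):
    c,n=np.cos(fr[2]),np.sin(fr[2]); d=np.array(P)-[fr[0],fr[1],0]; return np.array([c*d[0]+n*d[1],-n*d[0]+c*d[1],d[2]])
def goto(P,ang=None,yaw_of=None):
    """P world grasp target; jaws (tool y) along direction ang (mod pi)"""
    s=st();R=s["R"]
    if ang is not None:
        best=None
        for k in (0,1):
            y=np.array([np.cos(ang+k*np.pi),np.sin(ang+k*np.pi),0]);x=np.array([0,0,-1.]);T=np.c_[x,y,np.cross(x,y)]
            rv=Ro.from_matrix(R.T@T).as_rotvec()
            print(" turn(tool)",rv.round(3))
    print(" grasp",s["g"].round(1),"shift(tool)",(R.T@(np.array(P)-s["g"])).round(1),"op",round(s["opening"],3),"F",s["ft_force"].round(1),"t",round(s["t"],2))
def rep(fr=STAND):
    s=st(); j=s["R"][:,1]; print("grasp in frame",inF(fr,s["g"]).round(2),"jaw ang rel y",round((np.degrees(np.arctan2(j[1],j[0])-fr[2])-90+90)%180-90,2),"tilt",s["R"][2].round(4),"j",s["joints"].round(2),"F",s["ft_force"].round(2),"M",s["moment"].round(2),"op",round(s["opening"],4),"t",round(s["t"],2))
E
python3 - <<'E'
from h import *
print(st()["R"].round(3))
goto(W(STAND,(-26,0,110)),STAND[2]+np.pi/2); rep()
E
```

```text
[[-0.     0.323 -0.946]
 [ 0.    -0.946 -0.323]
 [-1.    -0.    -0.   ]]
 turn(tool) [1.708 0.    0.   ]
 turn(tool) [-1.433 -0.     0.   ]
 grasp [ 201.8 -591.5  233.6] shift(tool) [ 123.7 -567.7 -532.9] op 1.0 F [0.6 0.3 0.5] t 0.3
grasp in frame [-661.41  449.98  233.56] jaw ang rel y -82.12 tilt [-1.e+00 -3.e-04 -0.e+00] j [-1.35  0.49  1.56 -0.    1.09 -0.11] F [0.6  0.31 0.47] M [-0.02 -0.02  0.  ] op 1.0003 t 0.3
```

```bash
python3 - <<'E'
from h import *
s=st();P=W(STAND,(-26,0,150));d=P-s["g"]
n=14
R=s["R"]
for k in range(n):
    print((R.T@(d/n)).round(1)); 
    if k<10: R=R@Ro.from_rotvec([-.1433,0,0]).as_matrix()
E
```

```text
[  6.  -40.5 -38.1]
[  6.  -34.7 -43.5]
[  6.  -28.1 -48. ]
[  6.  -21.  -51.5]
[  6.  -13.4 -54. ]
[  6.   -5.6 -55.3]
[  6.    2.4 -55.6]
[  6.   10.3 -54.7]
[  6.   18.  -52.6]
[  6.   25.3 -49.5]
[  6.   32.1 -45.4]
[  6.   32.1 -45.4]
[  6.   32.1 -45.4]
[  6.   32.1 -45.4]
```

Emit:
jog_arm --deltas '[6,-40,-38,-0.143,0,0,1,6,-35,-43,-0.143,0,0,1,6,-28,-48,-0.143,0,0,1,6,-21,-51,-0.143,0,0,1,6,-13,-54,-0.143,0,0,1,6,-6,-55,-0.143,0,0,1,6,2,-55,-0.143,0,0,1,6,10,-55,-0.143,0,0,1,6,18,-52,-0.143,0,0,1,6,25,-50,-0.143,0,0,1]'

```text
t: 1.55
eef_pos: [424.9, -70.0, 342.9]
tcp_rot: [0.664, 1.566, -0.679]
ft_force: [-0.8, -0.6, -0.6]
opening: 1.0
```

```bash
python3 - <<'E'
from h import *
goto(W(STAND,(-26,0,110)),STAND[2]+np.pi/2); rep()
E
```

```text
turn(tool) [-3.105  0.005  0.006]
 turn(tool) [ 0.036  0.004 -0.003]
 grasp [425.6 -70.5 171.9] shift(tool) [  61.7  137.  -161.9] op 1.0 F [-0.8 -0.6 -0.6] t 1.55
grasp in frame [-192.49  131.3   171.94] jaw ang rel y 2.07 tilt [-1.      0.0032  0.0041] j [-0.32  0.31  2.09 -0.    0.74 -0.54] F [-0.79 -0.55 -0.57] M [-0.05 -0.14 -0.01] op 1.0 t 1.55
```

Emit:
jog_arm --deltas '[10,34,-40,0.018,0.002,-0.002,1,10,34,-40,0.018,0.002,-0.001,1,10,34,-41,0,0,0,1,10,35,-41,0,0,0,1,0,0,0,0,0,0,1]'

```text
t: 2.17
eef_pos: [529.2, 126.8, 301.7]
tcp_rot: [1.31, 1.568, -0.064]
ft_force: [0.0, -1.4, -1.0]
opening: 1.003
```

```bash
python3 - <<'E'
from h import *
goto(W(STAND,(-26,0,52)),STAND[2]+np.pi/2); rep()
t=cam("top");s=cam("scene")
crop(t["image"],210,195,330,285,6,"pics/a1.png")
crop(s["image"],290,145,420,250,6,"pics/c1.png")
E
```

```text
turn(tool) [-3.136e+00  4.000e-03  1.000e-03]
 turn(tool) [ 0.006  0.001 -0.003]
 grasp [529.6 126.7 130.7] shift(tool) [78.7 -8.6  7.3] op 1.003 F [ 0.  -1.4 -1. ] t 2.17
grasp in frame [-18.58  -8.34 130.68] jaw ang rel y 0.32 tilt [-1.0e+00  2.6e-03  7.0e-04] j [ 0.11  0.51  1.87 -0.    0.76 -0.08] F [ 0.03 -1.41 -1.03] M [-0.06 -0.13  0.01] op 1.0028 t 2.17
```

View pics/c1.png

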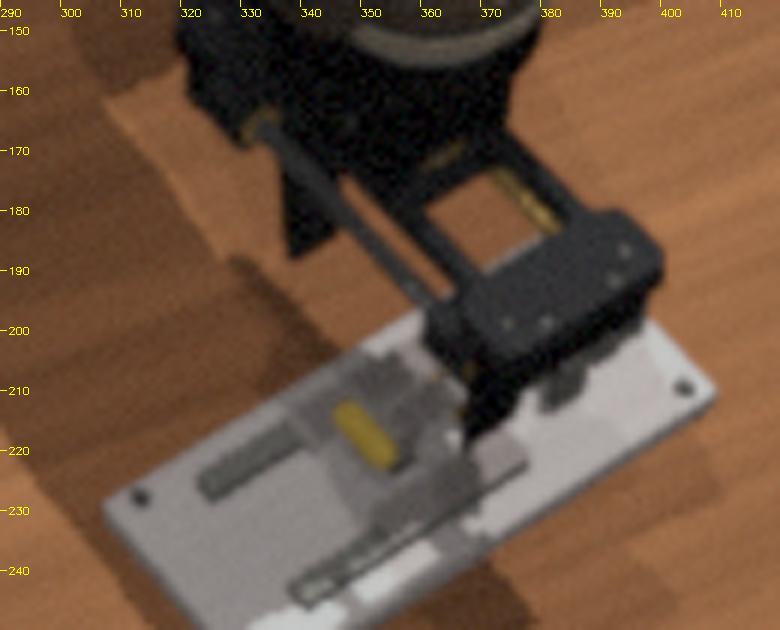

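Emit:
jog_arm --deltas '[15,-8,7,0.006,0.001,-0.003,1,25,0,0,0,0,0,1,0,0,0,0,0,0,1]'

```text
t: 2.65
eef_pos: [520.4, 112.7, 262.9]
tcp_rot: [-0.252, 1.571, -1.638]
ft_force: [0.1, -1.3, 0.8]
opening: 0.997
```

```bash
python3 - <<'E'
from h import *
goto(W(STAND,(-26,0,51)),STAND[2]+np.pi/2); rep()
E
```

```text
turn(tool) [ 3.136  0.    -0.   ]
 turn(tool) [-0.006  0.     0.   ]
 grasp [520.4 112.6  91.9] shift(tool) [40.9  3.4 -4.7] op 0.997 F [ 0.1 -1.3  0.8] t 2.65
grasp in frame [-30.67   3.4   91.94] jaw ang rel y -0.34 tilt [-1.e+00 -1.e-04  2.e-04] j [ 0.09  0.56  1.92 -0.    0.66 -0.1 ] F [ 0.06 -1.3   0.76] M [-0.06 -0.13  0.  ] op 0.9974 t 2.65
```

Emit:
jog_arm --deltas '[20,3,-4,-0.006,0,0,1,16,0,0,0,0,0,1,0,0,0,0,0,0,1]'

```text
t: 3.02
eef_pos: [522.9, 115.2, 228.9]
tcp_rot: [1.371, 1.568, -0.011]
ft_force: [0.4, -0.2, 0.1]
opening: 1.003
```

```bash
python3 - <<'E'
from h import *
goto(W(STAND,(-26,0,51)),STAND[2]+np.pi/2); rep()
t=cam("top");s=cam("scene")
crop(s["image"],290,145,420,250,6,"pics/c2.png")
E
```

```text
turn(tool) [ 3.139e+00 -5.000e-03 -1.000e-03]
 turn(tool) [-0.003  0.001 -0.003]
 grasp [523.4 115.2  57.9] shift(tool) [ 6.9 -0.  -2.7] op 1.003 F [ 0.4 -0.2  0.1] t 3.02
grasp in frame [-2.873e+01 -1.000e-02  5.786e+01] jaw ang rel y -0.15 tilt [-1.0e+00  2.9e-03  6.0e-04] j [ 0.09  0.61  1.94 -0.    0.59 -0.09] F [ 0.36 -0.16  0.08] M [-0.03 -0.09 -0.  ] op 1.0032 t 3.02
```

View pics/c2.png

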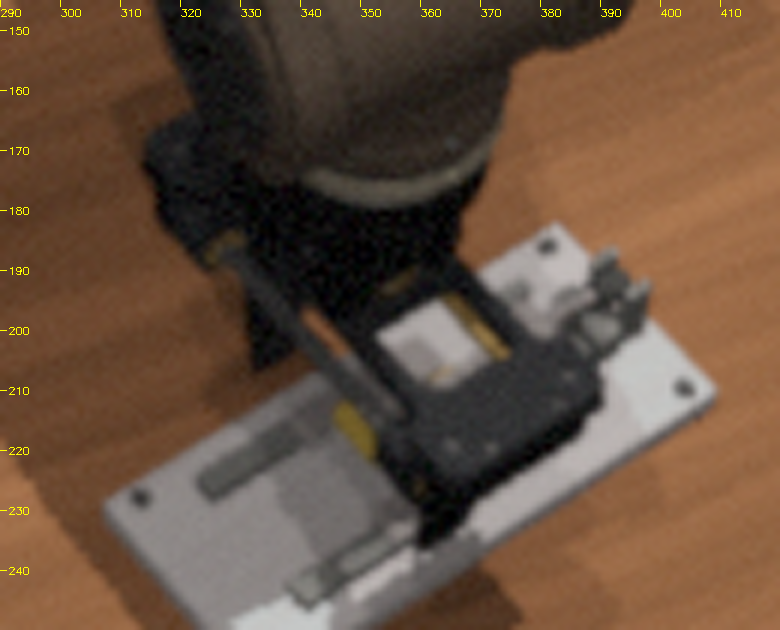

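Emit:
jog_arm --deltas '[7,0,-2.5,-0.003,0.001,-0.003,1,0,0,0,0,0,0,0.5,0,0,0,0,0,0,0.28,0,0,0,0,0,0,0.1,0,0,0,0,0,0,0.1,0,0,0,0,0,0,0.1]'

```text
t: 3.88
eef_pos: [522.8, 118.1, 223.7]
tcp_rot: [1.612, 1.568, 0.233]
ft_force: [0.0, -0.4, -0.0]
opening: 0.528
```

```bash
python3 - <<'E'
from h import *
goto(W(STAND,(-26,0,51)),STAND[2]+np.pi/2); rep()
E
```

```text
turn(tool) [-3.141  0.005 -0.   ]
 turn(tool) [ 0.001 -0.    -0.003]
 grasp [523.3 118.2  52.7] shift(tool) [ 1.7 -0.5  0.2] op 0.528 F [ 0.  -0.4 -0. ] t 3.88
grasp in frame [-25.78  -0.54  52.66] jaw ang rel y 0.06 tilt [-1.0e+00  3.3e-03 -1.0e-04] j [ 0.1   0.62  1.94  0.    0.58 -0.09] F [ 0.01 -0.42 -0.04] M [-0.05 -0.12  0.  ] op 0.5279 t 3.88
```

Emit:
jog_arm --deltas '[2,0,0,0,0,0,0.1,0,0,0,0,0,0,0.1,0,0,0,0,0,0,0.1,0,0,0,0,0,0,0.1]'

```text
t: 4.38
eef_pos: [522.7, 118.0, 221.5]
tcp_rot: [1.629, 1.568, 0.25]
ft_force: [-0.6, 0.7, 0.3]
opening: 0.314
```

```bash
python3 - <<'E'
from h import *
goto(W(STAND,(-26,0,51)),STAND[2]+np.pi/2); rep()
E
```

```text
turn(tool) [-3.141  0.004 -0.   ]
 turn(tool) [ 0.001 -0.    -0.003]
 grasp [523.1 118.1  50.5] shift(tool) [-0.5 -0.3  0.2] op 0.314 F [-0.6  0.7  0.3] t 4.38
grasp in frame [-25.8   -0.31  50.5 ] jaw ang rel y 0.05 tilt [-1.0e+00  2.7e-03 -2.0e-04] j [ 0.1   0.63  1.94  0.    0.57 -0.09] F [-0.6   0.74  0.31] M [-0.02 -0.1   0.03] op 0.3144 t 4.38
```

Emit:
jog_arm --deltas '[0,0,0,0,0,0,0.1,0,0,0,0,0,0,0.1]'

```text
t: 4.62
eef_pos: [522.6, 118.0, 221.5]
tcp_rot: [1.634, 1.568, 0.256]
ft_force: [-0.4, -0.1, 0.2]
opening: 0.313
```

```bash
python3 - <<'E'
from h import *
goto(W(STAND,(-26,0,51)),STAND[2]+np.pi/2); rep()
s=cam("scene")
crop(s["image"],290,145,420,250,6,"pics/c3.png")
E
```

```text
turn(tool) [-3.141  0.004 -0.   ]
 turn(tool) [ 0.001 -0.    -0.003]
 grasp [523.1 118.2  50.5] shift(tool) [-0.5 -0.3  0.2] op 0.313 F [-0.4 -0.1  0.2] t 4.62
grasp in frame [-25.77  -0.27  50.48] jaw ang rel y 0.06 tilt [-1.0e+00  2.7e-03 -2.0e-04] j [ 0.1   0.63  1.94  0.    0.57 -0.09] F [-0.37 -0.09  0.19] M [-0.03 -0.05 -0.  ] op 0.313 t 4.62
```

View pics/c3.png

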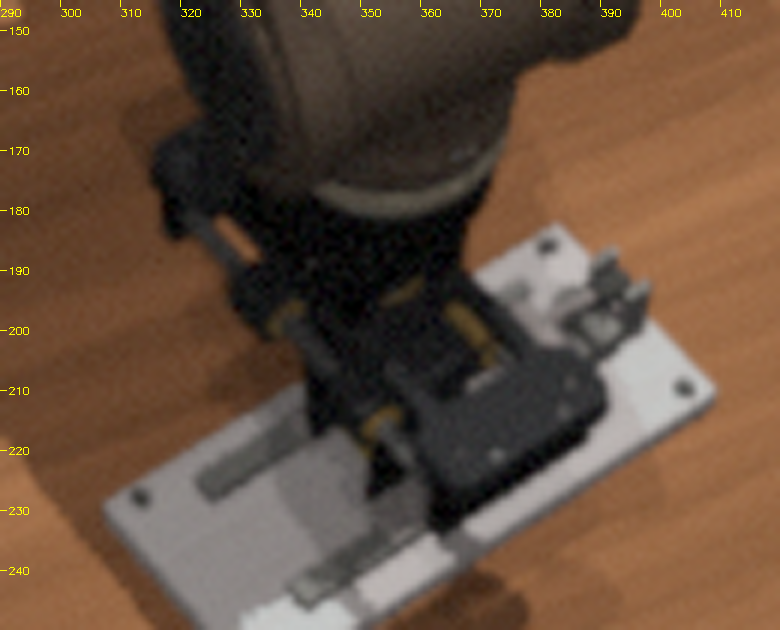

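```bash
python3 - <<'E'
import numpy as np
a=np.arange(0,1.21,.1);b=np.c_[-85*np.cos(a)+6*np.sin(a),85*np.sin(a)+6*np.cos(a)]
for k,r in zip(a,b): print(k.round(2),(r-b[0]).round(1))
print(np.diff(b,axis=0).round(1).tolist())
E
```

```text
0.0 [0. 0.]
0.1 [1.  8.5]
0.2 [ 2.9 16.8]
0.3 [ 5.6 24.9]
0.4 [ 9.  32.6]
0.5 [13.3 40. ]
0.6 [18.2 46.9]
0.7 [23.9 53.3]
0.8 [30.1 59.2]
0.9 [36.9 64.3]
1.0 [44.1 68.8]
1.1 [51.8 72.5]
1.2 [59.8 75.4]
[[1.0, 8.5], [1.9, 8.3], [2.7, 8.1], [3.5, 7.8], [4.2, 7.4], [5.0, 6.9], [5.6, 6.4], [6.2, 5.8], [6.8, 5.2], [7.3, 4.5], [7.7, 3.7], [8.0, 2.9]]
```

Emit:
jog_arm --deltas '[-4.3,0,-0.4,0,0,0,0.1,-4.2,0,-0.7,0,0,0,0.1,-4.2,0,-0.9,0,0,0,0.1,-4.1,0,-1.1,0,0,0,0.1]'

```text
t: 5.18
eef_pos: [522.1, 121.1, 238.8]
tcp_rot: [1.583, 1.569, 0.205]
ft_force: [-0.2, 0.6, -4.5]
opening: 0.313
```

```bash
cat >> h.py <<'E'
def clip(x0=-25.77,z0=50.48):
    s=st();p=inF(STAND,s["g"]); bx=p[0]-x0-85; bz=p[2]-z0+6
    print("clip angle by pos", round(float(np.arctan2(bz,-bx)-np.arctan2(6,85)),3),"r",round(float(np.hypot(bx,bz)),2),"(85.2)")
E
python3 - <<'E'
from h import *
rep();clip()
E
```

```text
grasp in frame [-22.7   -0.24  67.83] jaw ang rel y 0.05 tilt [-1.      0.0022 -0.    ] j [ 0.1   0.6   1.93  0.    0.61 -0.09] F [-0.16  0.63 -4.52] M [ 0.07 -0.24 -0.02] op 0.3134 t 5.17
clip angle by pos 0.207 r 85.19 (85.2)
```

Emit:
jog_arm --deltas '[-7.6,0,-2.6,0,0,0,0.1,-7.6,0,-3.3,0,0,0,0.1,-7.3,0,-4.1,0,0,0,0.1,-6.9,0,-4.8,0,0,0,0.1]'

```text
t: 5.68
eef_pos: [518.9, 136.9, 270.5]
tcp_rot: [1.77, 1.568, 0.391]
ft_force: [1.3, 3.5, -4.0]
opening: 0.314
```

```bash
python3 - <<'E'
from h import *
rep();clip()
E
```

```text
grasp in frame [-6.52 -0.19 99.52] jaw ang rel y 0.04 tilt [-1.0e+00  2.7e-03 -5.0e-04] j [ 0.13  0.55  1.91  0.    0.68 -0.06] F [ 1.34  3.46 -4.05] M [ 0.46 -0.31 -0.01] op 0.3135 t 5.67
clip angle by pos 0.626 r 85.74 (85.2)
```

Emit:
jog_arm --deltas '[-6,0,-6,0,0,0,0.1,-5.4,0,-6.5,0,0,0,0.1,-4.8,0,-7,0,0,0,0.1]'

```text
t: 6.05
eef_pos: [514.8, 157.3, 288.6]
tcp_rot: [1.668, 1.567, 0.289]
ft_force: [0.6, 1.7, -2.1]
opening: 0.309
```

```bash
python3 - <<'E'
from h import *
rep();clip()
E
```

```text
grasp in frame [ 14.25  -0.14 117.58] jaw ang rel y 0.04 tilt [-1.0e+00  3.4e-03 -3.0e-04] j [ 0.17  0.52  1.89  0.    0.73 -0.02] F [ 0.63  1.66 -2.15] M [ 0.19 -0.2  -0.03] op 0.3091 t 6.05
clip angle by pos 0.949 r 85.83 (85.2)
```

Emit:
jog_arm --deltas '[-3.5,0,-6.5,0,0,0,0.1,-2.5,0,-6.5,0,0,0,0.1,-1,0,-4.5,0,0,0,0.1,0,0,0,0,0,0,0.1]'

```text
t: 6.55
eef_pos: [510.9, 176.4, 297.2]
tcp_rot: [1.649, 1.566, 0.271]
ft_force: [-0.4, 1.3, 0.4]
opening: 0.314
```

```bash
python3 - <<'E'
from h import *
rep();clip()
E
```

```text
grasp in frame [ 3.3810e+01 -1.1000e-01  1.2621e+02] jaw ang rel y 0.09 tilt [-1.0e+00  4.4e-03 -3.0e-04] j [0.21 0.51 1.88 0.   0.75 0.02] F [-0.35  1.28  0.44] M [ 0.11 -0.05 -0.04] op 0.3138 t 6.55
clip angle by pos 1.199 r 85.59 (85.2)
```

At 1.2, so I'll open the fingers, lift away and look.

Emit:
jog_arm --deltas '[0,0,0,0,0,0,0.7,0,0,0,0,0,0,0.7,0,0,0,0,0,0,0.7,-20,0,0,0,0,0,0.7,-40,0,0,0,0,0,0.7,-15,0,30,0,0,0,0.7,0,0,50,0,0,0,0.7,0,0,50,0,0,0,0.7,0,0,50,0,0,0,0.7]'

```text
t: 7.68
eef_pos: [545.9, -3.0, 373.5]
tcp_rot: [1.478, 1.568, 0.105]
ft_force: [1.4, 1.2, 0.4]
opening: 0.698
```

```bash
python3 - <<'E'
from h import *
rep()
goto(W(CAR,(-41,0,100)),CAR[2]+np.pi/2)
s=cam("scene");t=cam("top")
im=np.hstack([s["image"][140:270,290:430],t["image"][190:320,205:345]])
crop(im,0,0,280,130,2,"pics/e.png")
crop(s["image"],290,150,420,260,6,"pics/c4.png")
E
```

```text
grasp in frame [-1.4911e+02 -2.0000e-01  2.0252e+02] jaw ang rel y 0.34 tilt [-1.e+00  3.e-03  3.e-04] j [-0.13  0.41  1.79  0.    0.93 -0.32] F [1.45 1.17 0.35] M [-0.04 -0.09 -0.02] op 0.6983 t 7.67
 turn(tool) [ 2.933e+00 -4.000e-03 -1.000e-03]
 turn(tool) [-0.209  0.001 -0.003]
 grasp [546.4  -3.  202.5] shift(tool) [ 102.2 -135.6  257.6] op 0.698 F [1.4 1.2 0.4] t 7.67
```

View pics/c4.png

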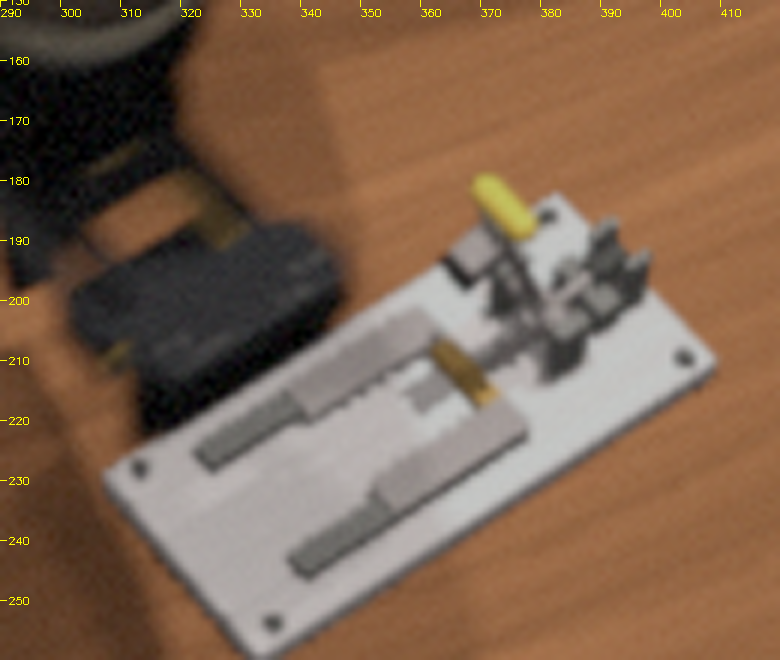

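Clip stays open by itself: bar at scene (374,184), brass stop visible at about (366,212). Now to the carrier.

```bash
python3 - <<'E'
from h import *
s=st();R=s["R"]@Ro.from_rotvec([-.209,0,0]).as_matrix()
print(R.T@(W(CAR,(-41,0,100))-s["g"]))
t=cam("scene")
for u in((362.5,208.5),(371,217)): print(inF(STAND,onz(t,u,22)))
E
```

```text
[ 102.10134131 -184.79826136  222.12067585]
[19.38595531 10.82399613 22.        ]
[ 20.64888388 -19.05259978  22.        ]
```

Emit:
jog_arm --deltas '[0,0,10,-0.104,0,0,0.45,0,0,10,-0.104,0,0,0.45]'

```text
t: 8.07
eef_pos: [550.5, -21.6, 372.9]
tcp_rot: [1.691, 1.569, 0.528]
ft_force: [-0.9, 0.7, -0.2]
opening: 0.545
```

```bash
python3 - <<'E'
from h import *
rep(CAR)
goto(W(CAR,(-41,0,80)),CAR[2]+np.pi/2)
E
```

```text
grasp in frame [ 164.17 -182.51  201.88] jaw ang rel y 0.08 tilt [-1.0e+00  1.7e-03 -2.0e-04] j [-0.16  0.42  1.78  0.    0.94 -0.57] F [-0.85  0.67 -0.17] M [-0.02 -0.1   0.  ] op 0.5451 t 8.07
 turn(tool) [-3.14e+00  3.00e-03 -0.00e+00]
 turn(tool) [ 0.001 -0.    -0.002]
 grasp [550.8 -21.5 201.9] shift(tool) [ 121.5 -183.   204.9] op 0.545 F [-0.9  0.7 -0.2] t 8.07
```

Emit:
jog_arm --deltas '[20,-36,41,0,0,0,0.45,25,-36,41,0,0,0,0.45,25,-36,41,0,0,0,0.45,25,-36,40,0,0,0,0.45,15,-30,32,0,0,0,0.45,0,0,0,0,0,0,0.45]'

```text
t: 8.82
eef_pos: [468.6, -270.8, 259.2]
tcp_rot: [1.656, 1.566, 0.501]
ft_force: [0.6, 0.7, 0.5]
opening: 0.447
```

```bash
python3 - <<'E'
from h import *
rep(CAR)
goto(W(CAR,(-41,0,30)),CAR[2]+np.pi/2)
E
```

```text
grasp in frame [-32.31  -9.18  88.18] jaw ang rel y 0.6 tilt [-1.0e+00  4.3e-03 -4.0e-04] j [-0.65  0.57  1.9   0.01  0.66 -1.07] F [0.57 0.7  0.46] M [-0.02 -0.16 -0.03] op 0.4469 t 8.82
 turn(tool) [-3.131e+00  7.000e-03 -1.000e-03]
 turn(tool) [ 0.01  -0.    -0.004]
 grasp [ 469.2 -270.5   88.2] shift(tool) [58.1 -9.5  8.6] op 0.447 F [0.6 0.7 0.5] t 8.82
```

Emit:
jog_arm --deltas '[10,-9,8,0.01,0,-0.004,0.45,15,0,0,0,0,0,0.45,10,0,0,0,0,0,0.45,0,0,0,0,0,0,0.45]'

```text
t: 9.32
eef_pos: [464.6, -279.0, 222.0]
tcp_rot: [3.084, 1.57, 1.923]
ft_force: [-0.0, 0.3, 0.9]
opening: 0.449
```

```bash
python3 - <<'E'
from h import *
rep(CAR)
goto(W(CAR,(-41,0,30)),CAR[2]+np.pi/2)
s=cam("scene");t=cam("top")
crop(s["image"],145,200,245,290,7,"pics/f.png")
crop(t["image"],385,245,485,315,7,"pics/g.png")
E
```

```text
grasp in frame [-38.23  -1.58  50.97] jaw ang rel y 0.19 tilt [-1.e+00  0.e+00 -9.e-04] j [-0.66  0.63  1.92  0.    0.59 -1.07] F [-0.03  0.31  0.93] M [ 0.01 -0.15 -0.04] op 0.4492 t 9.32
 turn(tool) [-3.138e+00  0.000e+00 -1.000e-03]
 turn(tool) [ 0.003 -0.001 -0.   ]
 grasp [ 464.6 -278.9   51. ] shift(tool) [21.  -1.6  2.8] op 0.449 F [-0.   0.3  0.9] t 9.32
```

View pics/f.png

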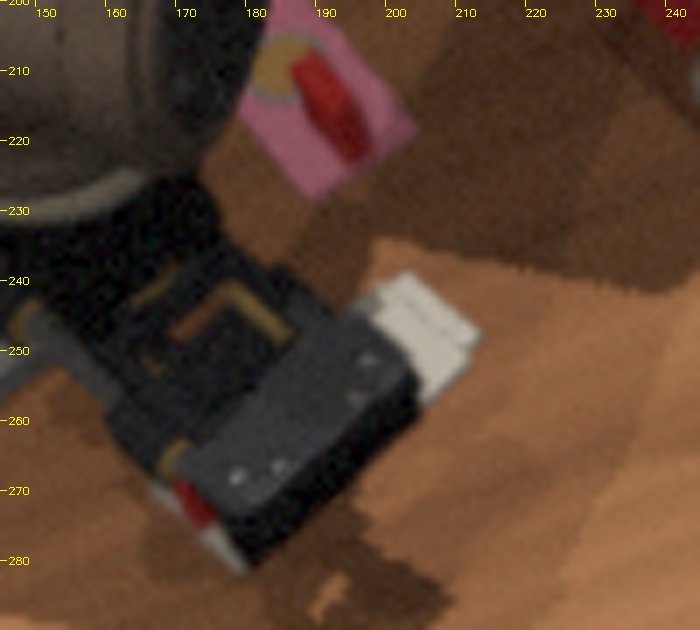

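View pics/g.png

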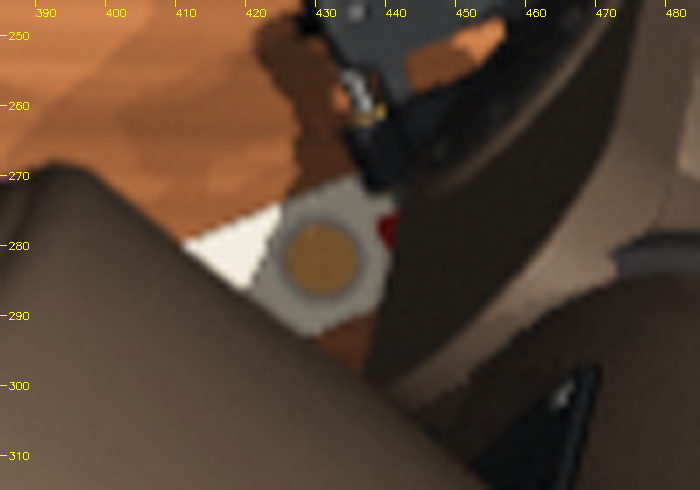

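Emit:
jog_arm --deltas '[10,-1.6,2.8,0.003,0,0,0.45,10.5,0,0,0,0,0,0.45,0,0,0,0,0,0,0.45,0,0,0,0,0,0,0.45]'

```text
t: 9.93
eef_pos: [464.5, -282.6, 201.3]
tcp_rot: [0.813, 1.569, -0.351]
ft_force: [-0.5, 0.5, -0.9]
opening: 0.451
```

```bash
python3 - <<'E'
from h import *
rep(CAR)
goto(W(CAR,(-41,0,30)),CAR[2]+np.pi/2)
E
```

```text
grasp in frame [-41.82  -0.21  30.26] jaw ang rel y 0.01 tilt [-1.      0.0011  0.001 ] j [-0.67  0.67  1.93  0.    0.54 -1.08] F [-0.5   0.47 -0.87] M [ 0.07 -0.12  0.02] op 0.4513 t 9.93
 turn(tool) [-3.141e+00  2.000e-03  2.000e-03]
 turn(tool) [ 0.     0.001 -0.001]
 grasp [ 464.7 -282.7   30.3] shift(tool) [ 0.3 -0.2 -0.8] op 0.451 F [-0.5  0.5 -0.9] t 9.93
```

Emit:
jog_arm --deltas '[0,0,-0.8,0,0,0,0.05,0,0,0,0,0,0,0.05,0,0,0,0,0,0,0.05,0,0,0,0,0,0,0.05,0,0,0,0,0,0,0.05,0,0,0,0,0,0,0.05]'

```text
t: 10.68
eef_pos: [464.2, -281.9, 201.8]
tcp_rot: [0.68, 1.568, -0.484]
ft_force: [0.4, 0.4, -1.1]
opening: 0.125
```

```bash
python3 - <<'E'
from h import *
rep(CAR)
E
```

```text
grasp in frame [-41.14  -0.31  30.81] jaw ang rel y 0.01 tilt [-1.      0.0015  0.0018] j [-0.67  0.67  1.93  0.    0.54 -1.07] F [ 0.37  0.39 -1.13] M [ 0.01 -0.11  0.  ] op 0.1248 t 10.68
```

Emit:
jog_arm --deltas '[-15,0,0,0,0,0,0.05,-20,0,0,0,0,0,0.05,-15,0,0,0.07,0,0,0.05,0,0,0,0.07,0,0,0.05,0,0,0,0.07,0,0,0.05,0,0,0,0,0,0,0.05]'

```text
t: 11.42
eef_pos: [464.1, -281.8, 258.4]
tcp_rot: [0.794, 1.565, -0.586]
ft_force: [0.1, -0.3, -0.3]
opening: 0.122
```

```bash
python3 - <<'E'
from h import *
rep()
goto(W(STAND,(-190,0,75)),STAND[2]+np.pi/2)
s=cam("scene")
crop(s["image"],145,180,265,280,6,"pics/f2.png")
E
```

```text
grasp in frame [-407.82  132.97   87.45] jaw ang rel y -0.01 tilt [-1.      0.0038  0.0038] j [-0.67  0.57  1.9   0.    0.66 -0.86] F [ 0.11 -0.27 -0.31] M [-0.04 -0.14 -0.03] op 0.1219 t 11.43
 turn(tool) [ 3.141 -0.006 -0.006]
 turn(tool) [-0.     0.004 -0.004]
 grasp [ 464.9 -282.3   87.5] shift(tool) [  12.1  132.9 -217.9] op 0.122 F [ 0.1 -0.3 -0.3] t 11.43
```

View pics/f2.png

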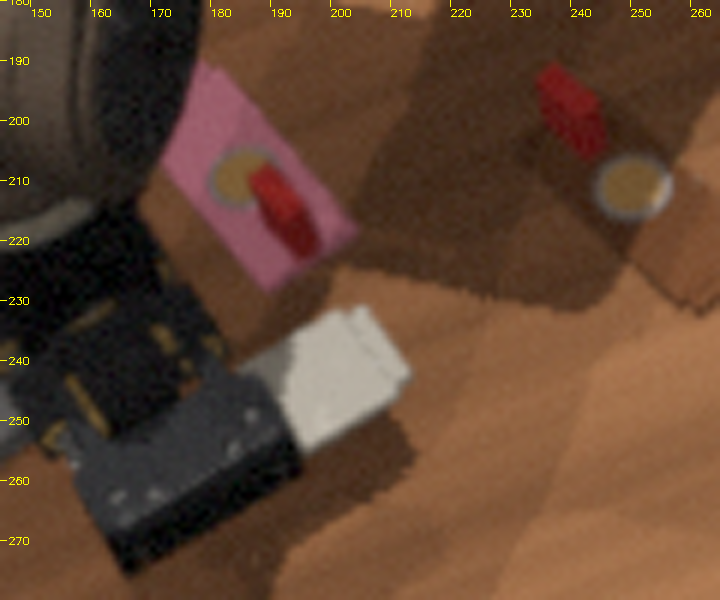

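Emit:
jog_arm --deltas '[0,26,-42,0,0.003,-0.003,0.05,0,28,-45,0,0,0,0.05,0,28,-45,0,0,0,0.05,0,24,-40,0,0,0,0.05,0,10,-15,0,0,0,0.05,0,0,0,0,0,0,0.05]'

```text
t: 12.22
eef_pos: [544.1, -71.2, 259.9]
tcp_rot: [0.803, 1.568, -0.569]
ft_force: [-0.3, -0.8, -0.6]
opening: 0.122
```

```bash
python3 - <<'E'
from h import *
rep()
goto(W(STAND,(-190,0,55)),STAND[2]+np.pi/2)
E
```

```text
grasp in frame [-216.02   14.67   88.9 ] jaw ang rel y 0.46 tilt [-1.      0.0023  0.0022] j [-0.25  0.58  1.89 -0.    0.68 -0.45] F [-0.25 -0.8  -0.64] M [ 0.   -0.06 -0.03] op 0.1224 t 12.22
 turn(tool) [-3.134e+00  4.000e-03  3.000e-03]
 turn(tool) [ 0.008  0.002 -0.002]
 grasp [544.6 -71.5  88.9] shift(tool) [ 33.9  14.8 -26. ] op 0.122 F [-0.3 -0.8 -0.6] t 12.22
```

Emit:
jog_arm --deltas '[10,15,-18,0.008,0.002,-0.002,0.05,10,0,-8,0,0,0,0.05,5,0,0,0,0,0,0.05,0,0,0,0,0,0,0.05]'

```text
t: 12.72
eef_pos: [552.7, -46.5, 234.1]
tcp_rot: [-0.953, 1.57, -2.335]
ft_force: [-0.2, -1.1, -0.9]
opening: 0.123
```

```bash
python3 - <<'E'
from h import *
rep()
goto(W(STAND,(-190,0,48)),STAND[2]+np.pi/2)
s=cam("scene");t=cam("top")
crop(s["image"],265,165,395,270,6,"pics/c5.png")
crop(t["image"],210,205,340,295,6,"pics/a5.png")
E
```

```text
grasp in frame [-193.1     2.05   63.06] jaw ang rel y -0.11 tilt [-1.e+00 -7.e-04  5.e-04] j [-0.2   0.62  1.89 -0.    0.63 -0.39] F [-0.18 -1.06 -0.87] M [-0.03 -0.11  0.05] op 0.1227 t 12.72
 turn(tool) [ 3.14e+00  1.00e-03 -1.00e-03]
 turn(tool) [-0.002  0.     0.001]
 grasp [552.6 -46.6  63.1] shift(tool) [15.1  2.  -3.1] op 0.123 F [-0.2 -1.1 -0.9] t 12.72
```

View pics/c5.png

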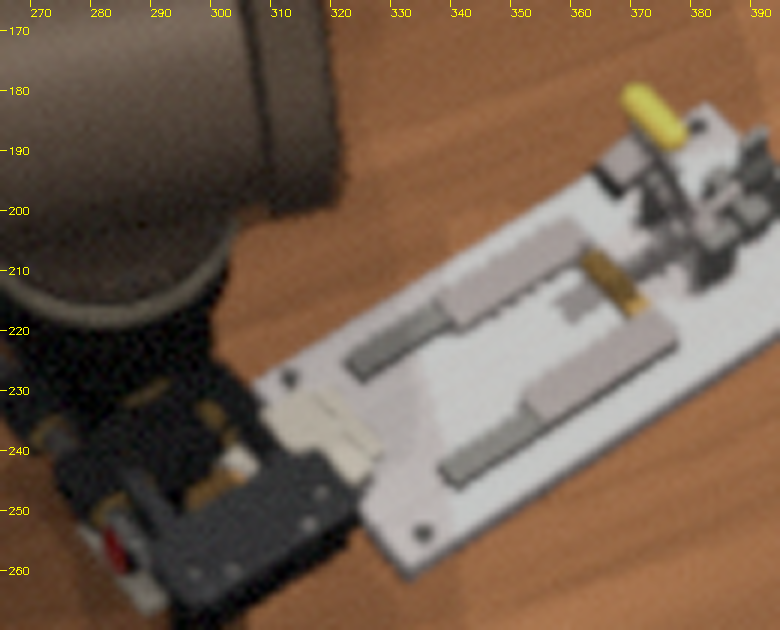

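View pics/a5.png

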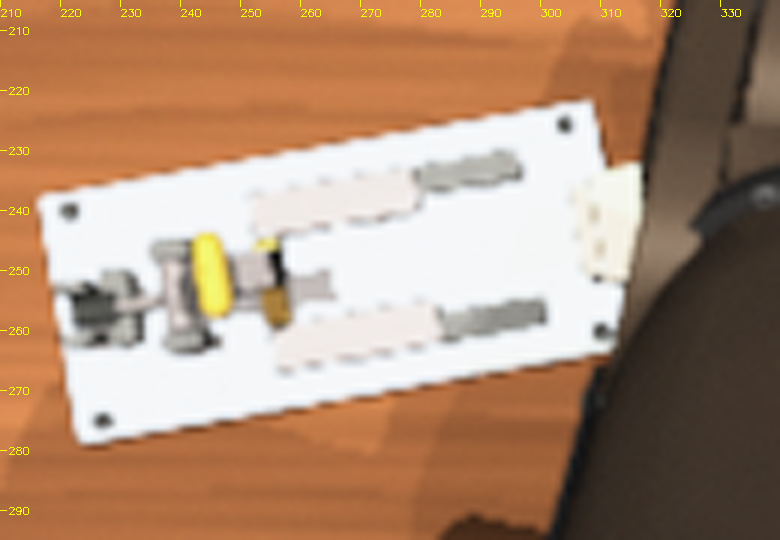

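```bash
cat >> h.py <<'E'
def overlay(c,x0,y0,x1,y1,sc,name,carz=None,rg=-41.1,yo=-0.0):
    im=cv2.resize(c["image"][y0:y1,x0:x1,::-1],None,fx=sc,fy=sc,interpolation=cv2.INTER_CUBIC)
    def pl(P,col,closed=True):
        q=((proj(c,np.array(P))-[x0,y0]+.5)*sc).round().astype(int); cv2.polylines(im,[q.reshape(-1,1,2)],closed,col,1)
    S=lambda x,y,z:W(STAND,(x,y,z))
    pl([S(111.5,-50,14),S(-112.5,-50,14),S(-112.5,50,14),S(111.5,50,14)],(255,0,0))
    for g in(1,-1):
        pl([S(-80,g*23.5,22),S(-38,g*23.5,22),S(-38,g*35.5,22),S(-80,g*35.5,22)],(255,0,0))
        pl([S(-38,g*17.5,25),S(28,g*17.5,25),S(28,g*35.5,25),S(-38,g*35.5,25)],(255,0,0))
    s=st();g=s["g"];j=s["R"][:,1];z=s["R"][:,2]; x=-np.array([z[0],z[1],0]);x/=np.linalg.norm(x);y=np.array([-x[1],x[0],0])
    o=g-rg*x-yo*y; o[2]=g[2]-30.8
    L=lambda a,b,h:o+a*x+b*y+[0,0,h]
    pl([L(-55,-22,6),L(47,-22,6),L(47,-18,6),L(55,-18,6),L(55,18,6),L(47,18,6),L(47,22,6),L(-55,22,6)],(0,0,255))
    cv2.imwrite(name,im)
E
python3 - <<'E'
from h import *
rep()
overlay(cam("top"),270,205,340,285,8,"pics/o1.png")
overlay(cam("scene"),285,200,385,270,8,"pics/o2.png")
E
```

```text
grasp in frame [-193.06    1.76   63.48] jaw ang rel y -0.12 tilt [-1.e+00  0.e+00  7.e-04] j [-0.2   0.62  1.89 -0.    0.63 -0.39] F [-0.09 -0.97 -0.72] M [-0.1  -0.19 -0.02] op 0.1242 t 12.82
```

View pics/o1.png

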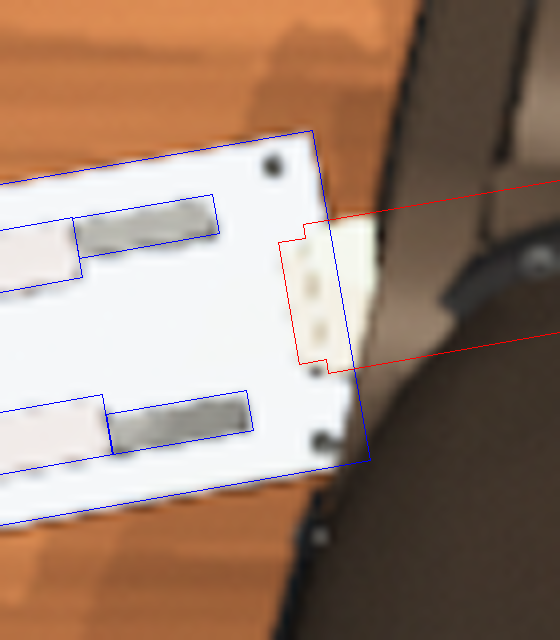

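View pics/o2.png

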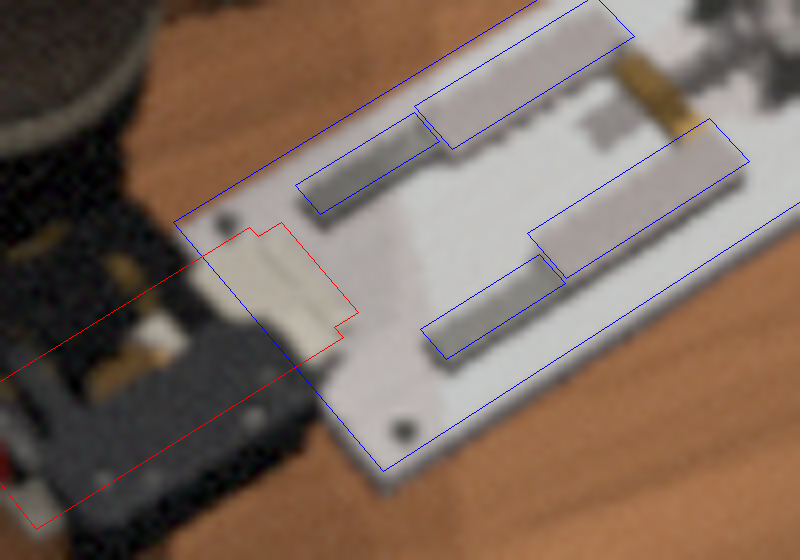

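Emit:
jog_arm --deltas '[10,2,-1,-0.002,0,0,0.05,6,0,0,0,0,0,0.05,0,0,0,0,0,0,0.05,0,0,0,0,0,0,0.05]'

```text
t: 13.42
eef_pos: [554.9, -44.8, 217.6]
tcp_rot: [0.604, 1.57, -0.775]
ft_force: [-0.7, -1.4, -1.7]
opening: 0.125
```

```bash
python3 - <<'E'
from h import *
rep()
goto(W(STAND,(-150,0,45.3)),STAND[2]+np.pi/2)
E
```

```text
grasp in frame [-191.92   -0.67   46.57] jaw ang rel y 0.02 tilt [-1.e+00  6.e-04  9.e-04] j [-0.2   0.65  1.89 -0.    0.6  -0.39] F [-0.66 -1.42 -1.67] M [-0.08 -0.1  -0.07] op 0.1245 t 13.43
 turn(tool) [-3.141e+00  1.000e-03  1.000e-03]
 turn(tool) [ 0.     0.001 -0.001]
 grasp [555.  -44.9  46.6] shift(tool) [  1.2  -0.7 -41.9] op 0.125 F [-0.7 -1.4 -1.7] t 13.43
```

Emit:
jog_arm --deltas '[0.8,-0.7,-8,0,0.001,-0.001,0.05,0,0,-8,0,0,0,0.05,0,0,-5,0,0,0,0.05,0,0,-3,0,0,0,0.05,0,0,0,0,0,0,0.05]'

```text
t: 14.05
eef_pos: [549.2, -19.1, 217.2]
tcp_rot: [1.218, 1.571, -0.161]
ft_force: [0.2, -0.5, -2.4]
opening: 0.123
```

```bash
python3 - <<'E'
from h import *
rep()
goto(W(STAND,(-140,0,45.3)),STAND[2]+np.pi/2)
overlay(cam("top"),240,205,340,285,8,"pics/o3.png")
overlay(cam("scene"),295,190,385,260,8,"pics/o4.png")
E
```

```text
grasp in frame [-1.6555e+02  1.3000e-01  4.6180e+01] jaw ang rel y 0.06 tilt [-1.e+00  2.e-04  1.e-04] j [-0.16  0.65  1.91 -0.    0.59 -0.35] F [ 0.17 -0.47 -2.42] M [-0.03 -0.07  0.03] op 0.1229 t 14.05
 turn(tool) [-3.14  0.    0.  ]
 turn(tool) [ 0.001  0.    -0.   ]
 grasp [549.2 -19.2  46.2] shift(tool) [  0.9   0.2 -25.5] op 0.123 F [ 0.2 -0.5 -2.4] t 14.05
```

View pics/o3.png

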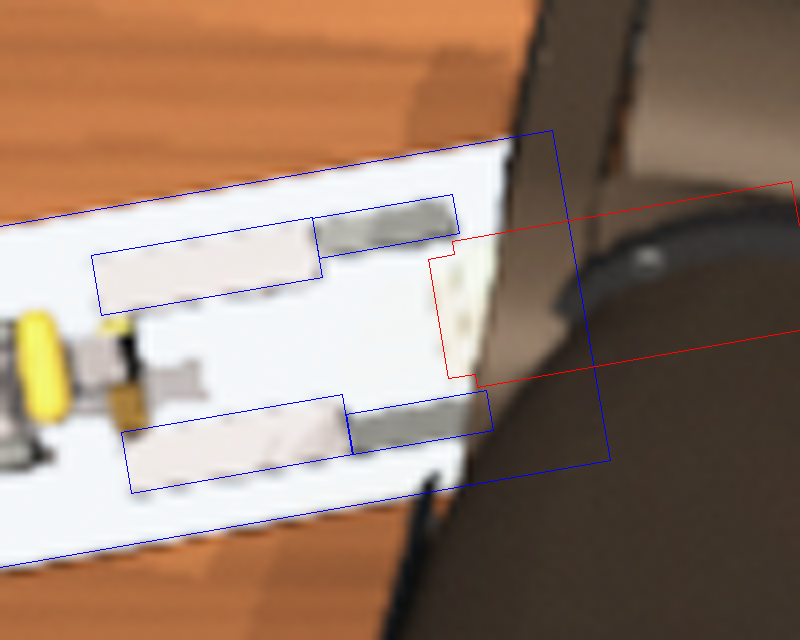

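View pics/o4.png

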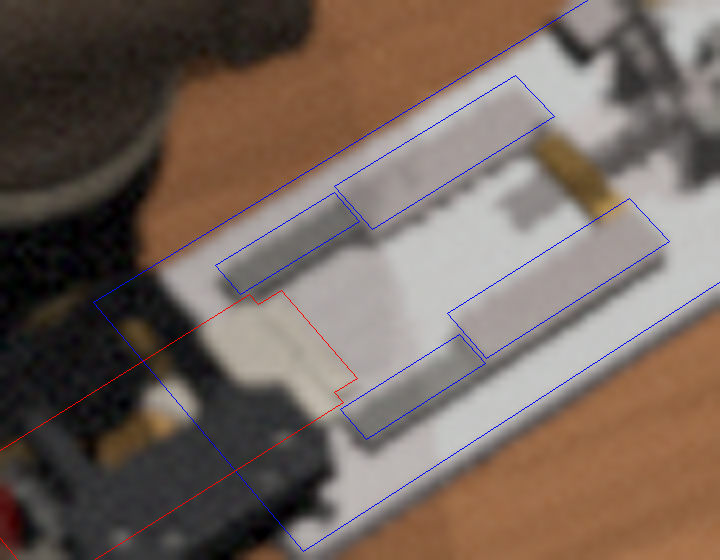

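Emit:
jog_arm --deltas '[0.8,0.1,-5,0,0,0,0.05,0,0,-6,0,0,0,0.05,0,0,-6,0,0,0,0.05,0,0,0,0,0,0,0.05]'

```text
t: 14.65
eef_pos: [545.9, -1.7, 216.3]
tcp_rot: [1.28, 1.571, -0.099]
ft_force: [0.8, -0.5, -0.8]
opening: 0.127
```

```bash
python3 - <<'E'
from h import *
rep()
E
```

```text
grasp in frame [-1.478e+02  1.000e-01  4.525e+01] jaw ang rel y 0.02 tilt [-1.e+00  1.e-04  0.e+00] j [-0.12  0.65  1.92  0.    0.58 -0.32] F [ 0.76 -0.53 -0.76] M [-0.12 -0.14 -0.05] op 0.1269 t 14.65
```

Emit:
jog_arm --deltas '[0,0.1,-6,0,0,0,0.05,0,0,-6,0,0,0,0.05,0,0,-6,0,0,0,0.05,0,0,-5,0,0,0,0.05]'

```text
t: 15.15
eef_pos: [541.3, 22.2, 216.3]
tcp_rot: [1.253, 1.571, -0.126]
ft_force: [0.1, 0.3, -0.6]
opening: 0.124
```

```bash
python3 - <<'E'
from h import *
rep()
E
```

```text
grasp in frame [-1.2344e+02 -2.0000e-02  4.5250e+01] jaw ang rel y 0.0 tilt [-1.e+00  2.e-04  1.e-04] j [-0.08  0.64  1.93 -0.    0.57 -0.27] F [ 0.1   0.28 -0.64] M [-0.01 -0.12 -0.04] op 0.1242 t 15.15
```

Emit:
jog_arm --deltas '[0,0,-6,0,0,0,0.05,0,0,-6,0,0,0,0.05,0,0,-5,0,0,0,0.05,0,0,-3,0,0,0,0.05,0,0,0,0,0,0,0.05]'

```text
t: 15.78
eef_pos: [537.2, 43.7, 216.3]
tcp_rot: [1.172, 1.571, -0.207]
ft_force: [1.1, -0.7, -0.6]
opening: 0.124
```

```bash
python3 - <<'E'
from h import *
rep()
overlay(cam("scene"),295,170,395,250,8,"pics/o5.png")
E
```

```text
grasp in frame [-1.0156e+02 -2.0000e-02  4.5260e+01] jaw ang rel y 0.04 tilt [-1.e+00  2.e-04  1.e-04] j [-0.04  0.64  1.93 -0.    0.57 -0.23] F [ 1.08 -0.75 -0.6 ] M [ 0.01 -0.16  0.  ] op 0.1238 t 15.78
```

View pics/o5.png

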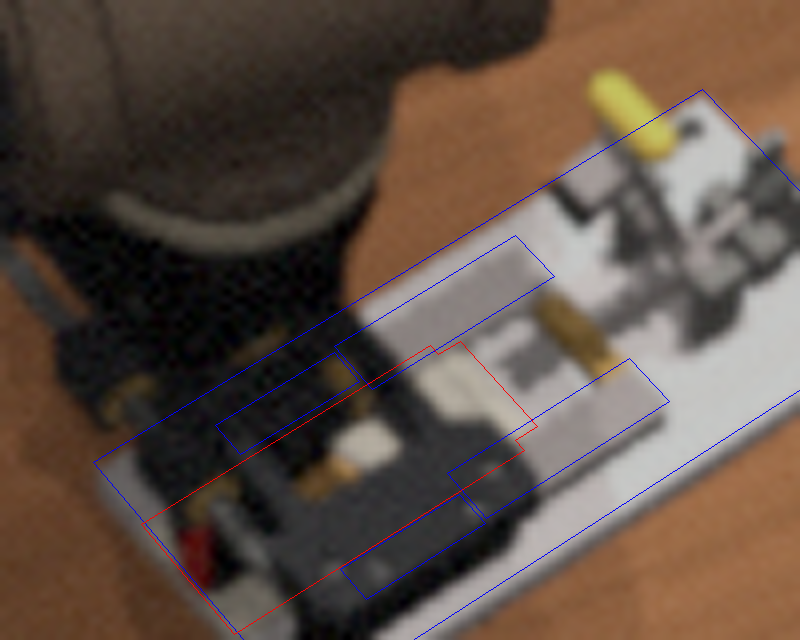

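Emit:
jog_arm --deltas '[0,0,-3,0,0,0,0.05,0,0,-3,0,0,0,0.05,0,0,-2,0,0,0,0.05,0,0,-2,0,0,0,0.05]'

```text
t: 16.32
eef_pos: [535.3, 53.6, 216.3]
tcp_rot: [1.209, 1.57, -0.171]
ft_force: [1.2, -0.0, -1.5]
opening: 0.122
```

```bash
python3 - <<'E'
from h import *
rep()
E
```

```text
grasp in frame [-9.144e+01 -6.000e-02  4.529e+01] jaw ang rel y -0.01 tilt [-1.e+00  3.e-04  1.e-04] j [-0.02  0.64  1.94 -0.    0.57 -0.21] F [ 1.24 -0.01 -1.53] M [-0.06 -0.12 -0.01] op 0.1218 t 16.32
```

Emit:
jog_arm --deltas '[0,0,-1.5,0,0,0,0.05,0,0,-1.5,0,0,0,0.05,0,0,-1.5,0,0,0,0.05,0,0,-1.5,0,0,0,0.05]'

```text
t: 16.82
eef_pos: [534.1, 60.0, 216.3]
tcp_rot: [1.091, 1.571, -0.289]
ft_force: [0.8, -0.0, -0.2]
opening: 0.125
```

```bash
python3 - <<'E'
from h import *
rep()
E
```

```text
grasp in frame [-8.501e+01 -4.000e-02  4.526e+01] jaw ang rel y 0.0 tilt [-1.e+00  2.e-04  1.e-04] j [-0.01  0.64  1.94 -0.    0.57 -0.2 ] F [ 0.8  -0.02 -0.24] M [-0.02 -0.14 -0.02] op 0.1251 t 16.82
```

Emit:
jog_arm --deltas '[0,0,-1.2,0,0,0,0.05,0,0,-1.2,0,0,0,0.05,0,0,-1.2,0,0,0,0.05]'

```text
t: 17.2
eef_pos: [533.3, 63.8, 216.3]
tcp_rot: [1.173, 1.571, -0.206]
ft_force: [0.4, 0.2, -1.2]
opening: 0.126
```

Emit:
jog_arm --deltas '[0,0,-1,0,0,0,0.05,0,0,-1,0,0,0,0.05]'

```text
t: 17.45
eef_pos: [532.9, 65.9, 216.3]
tcp_rot: [1.162, 1.57, -0.217]
ft_force: [-0.1, -1.5, -1.2]
opening: 0.122
```

```bash
python3 - <<'E'
from h import *
rep()
E
```

```text
grasp in frame [-79.02  -0.09  45.26] jaw ang rel y 0.0 tilt [-1.e+00  3.e-04  1.e-04] j [-0.    0.64  1.94 -0.    0.56 -0.19] F [-0.08 -1.51 -1.2 ] M [-0.03 -0.08 -0.03] op 0.1218 t 17.45
```

Emit:
jog_arm --deltas '[0,0,-0.8,0,0,0,0.05]'

```text
t: 17.58
eef_pos: [532.8, 66.7, 216.3]
tcp_rot: [1.195, 1.57, -0.185]
ft_force: [0.5, -0.4, -1.2]
opening: 0.125
```

Emit:
jog_arm --deltas '[0,0,-0.8,0,0,0,0.05]'

```text
t: 17.7
eef_pos: [532.6, 67.5, 216.3]
tcp_rot: [1.214, 1.57, -0.166]
ft_force: [-0.2, -0.8, -0.6]
opening: 0.126
```

Emit:
jog_arm --deltas '[0,0,-0.8,0,0,0,0.05]'

```text
t: 17.82
eef_pos: [532.4, 68.4, 216.3]
tcp_rot: [1.18, 1.571, -0.2]
ft_force: [-0.1, -0.9, -0.9]
opening: 0.12
```

Emit:
jog_arm --deltas '[0,0,-0.6,0,0,0,0.05]'

```text
t: 17.95
eef_pos: [532.5, 68.7, 216.4]
tcp_rot: [0.811, 1.57, -0.568]
ft_force: [0.9, -7.6, 1.4]
opening: 0.123
```

Emit:
jog_arm --deltas '[0,0,-0.4,0,0,0,0.05]'

```text
t: 18.08
eef_pos: [532.4, 68.8, 216.4]
tcp_rot: [0.548, 1.569, -0.831]
ft_force: [-0.3, -4.6, 0.3]
opening: 0.121
```

Emit:
jog_arm --deltas '[0,0,-0.6,0,0,0,0.05]'

```text
t: 18.2
eef_pos: [532.5, 69.0, 216.5]
tcp_rot: [0.481, 1.569, -0.897]
ft_force: [0.4, -6.8, -0.0]
opening: 0.123
```

Emit:
jog_arm --deltas '[0,0,-0.7,0,0,0,0.05]'

```text
t: 18.32
eef_pos: [532.4, 69.2, 216.6]
tcp_rot: [0.369, 1.568, -1.009]
ft_force: [0.5, -8.3, -0.3]
opening: 0.125
```

Emit:
jog_arm --deltas '[0,0,-0.7,0,0,0,0.05,0,0,-0.7,0,0,0,0.05,0,0,-0.7,0,0,0,0.05]'

```text
t: 18.7
eef_pos: [532.4, 69.6, 216.8]
tcp_rot: [0.253, 1.566, -1.125]
ft_force: [1.4, -6.9, 0.1]
opening: 0.126
```

```bash
python3 - <<'E'
from h import *
rep()
goto(W(STAND,(-76,0,44.8)),STAND[2]+np.pi/2)
E
```

```text
grasp in frame [-76.03  -0.4   45.84] jaw ang rel y 0.14 tilt [-1.      0.0013  0.0051] j [ 0.01  0.64  1.94 -0.01  0.56 -0.18] F [ 1.42 -6.93  0.05] M [-1.45 -0.21  0.04] op 0.1256 t 18.7
 turn(tool) [-3.139e+00  2.000e-03  8.000e-03]
 turn(tool) [ 0.002  0.005 -0.001]
 grasp [532.7  68.8  45.8] shift(tool) [ 1.  -0.4 -0. ] op 0.126 F [ 1.4 -6.9  0.1] t 18.7
```

Emit:
jog_arm --deltas '[0.2,-0.1,-0.7,0,0.002,0,0.05,0.2,-0.1,-0.7,0,0.002,0,0.05,0.2,0,-0.7,0,0.002,0,0.05]'

```text
t: 19.08
eef_pos: [532.4, 69.2, 216.6]
tcp_rot: [0.732, 1.567, -0.644]
ft_force: [-0.5, -11.3, 0.6]
opening: 0.124
```

```bash
python3 - <<'E'
from h import *
rep()
E
```

```text
grasp in frame [-76.04  -0.55  45.64] jaw ang rel y 0.23 tilt [-1.      0.0023  0.0026] j [ 0.01  0.64  1.94 -0.    0.56 -0.19] F [ -0.5  -11.29   0.56] M [-2.1  -0.14  0.07] op 0.124 t 19.07
```

Emit:
jog_arm --deltas '[0.2,0,-0.6,0.001,0,0,0.05,0.2,0,-0.7,0.001,0,0,0.05]'

```text
t: 19.32
eef_pos: [532.3, 69.3, 216.5]
tcp_rot: [0.517, 1.566, -0.86]
ft_force: [-0.9, -6.8, 1.7]
opening: 0.122
```

Emit:
jog_arm --deltas '[0.2,0,-0.7,0.001,0.001,0,0.05,0.2,0,-0.7,0.001,0.001,0,0.05]'

```text
t: 19.58
eef_pos: [532.3, 69.4, 216.5]
tcp_rot: [0.563, 1.566, -0.815]
ft_force: [0.2, -9.5, 2.9]
opening: 0.123
```

Emit:
jog_arm --deltas '[0.2,0,-0.7,0.001,0.001,0,0.05,0.2,0,-0.7,0.001,0.001,0,0.05]'

```text
t: 19.82
eef_pos: [532.2, 69.3, 216.5]
tcp_rot: [0.583, 1.566, -0.797]
ft_force: [-0.2, -8.9, 2.0]
opening: 0.124
```

```bash
python3 - <<'E'
from h import *
rep()
overlay(cam("scene"),295,170,395,250,8,"pics/o6.png")
E
```

```text
grasp in frame [-76.06  -0.36  45.52] jaw ang rel y 0.0 tilt [-1.      0.0024  0.0037] j [ 0.01  0.64  1.94 -0.01  0.56 -0.18] F [-0.24 -8.92  1.96] M [-1.59 -0.04  0.16] op 0.1242 t 19.82
```

View pics/o6.png

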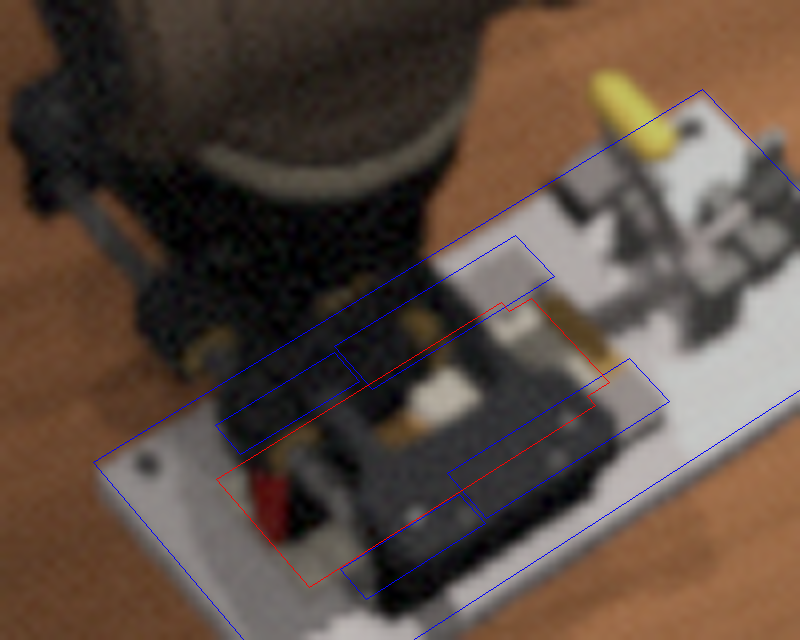

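Pressed for about 1.9 s at 5–11 N, with the nose against the brass (nose at stand x≈+20, which agrees with the visual estimate). Now release.

Emit:
jog_arm --deltas '[0.5,0,-0.3,0,0,0,0.3,0,0,0,0,0,0,0.35,0,0,0,0,0,0,0.35,0,0,0,0,0,0,0.35,-15,0,0,0,0,0,0.35,-25,0,0,0,0,0,0.4,-40,0,0,0,0,0,0.5]'

```text
t: 20.75
eef_pos: [531.7, 70.1, 297.7]
tcp_rot: [-0.644, 1.568, -2.023]
ft_force: [-0.2, 0.7, 0.7]
opening: 0.456
```

Emit:
jog_arm --deltas '[-45,0,20,0,0.003,-0.002,0.7,0,0,40,0,0,0,0.7,0,0,30,0,0,0,0.7,0,0,0,0,0,0,0.7]'

```text
t: 21.25
eef_pos: [548.5, -19.7, 352.1]
tcp_rot: [1.167, 1.565, -0.211]
ft_force: [-0.2, -0.4, 0.4]
opening: 0.695
```

```bash
python3 - <<'E'
from h import *
rep()
goto(W(STAND,(34,0,126)),STAND[2]+np.pi/2)
s=cam("scene")
crop(s["image"],295,170,415,260,6,"pics/c7.png")
crop(cam("top")["image"],210,205,330,285,6,"pics/a7.png")
E
```

```text
grasp in frame [-1.6629e+02  8.0000e-02  1.8110e+02] jaw ang rel y 0.08 tilt [-1.      0.0052  0.0022] j [-0.16  0.44  1.81 -0.    0.88 -0.35] F [-0.19 -0.42  0.43] M [-0.   -0.14 -0.06] op 0.6948 t 21.25
 turn(tool) [-3.14   0.008  0.004]
 turn(tool) [ 0.001  0.002 -0.005]
 grasp [549.4 -19.9 181.1] shift(tool) [ 5.470e+01  1.000e-01 -2.004e+02] op 0.695 F [-0.2 -0.4  0.4] t 21.25
```

View pics/c7.png

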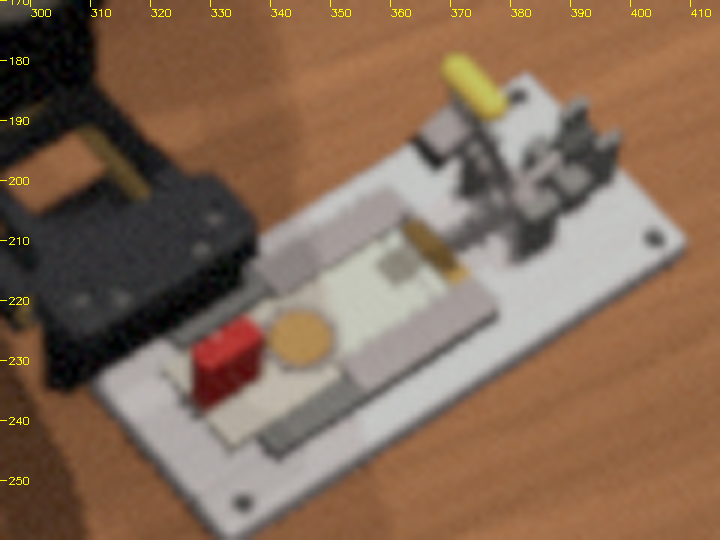

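View pics/a7.png

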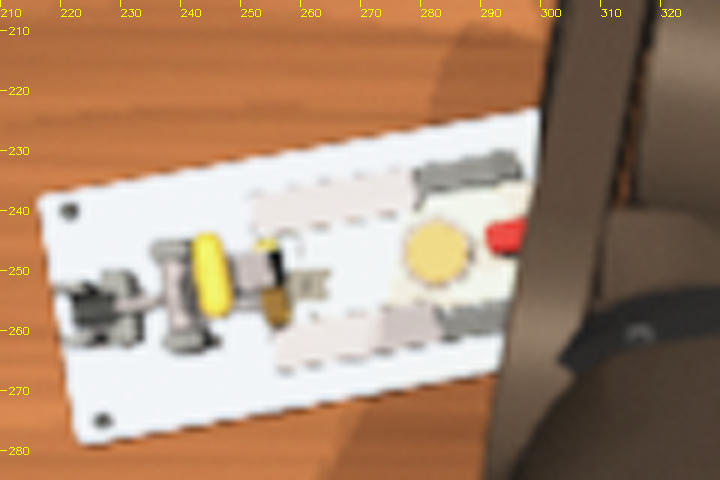

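Emit:
jog_arm --deltas '[0,0,-45,0,0.002,-0.004,0.6,0,0,-50,0,0,0,0.6,0,0,-50,0,0,0,0.6,0,0,-35,0,0,0,0.6,0,0,-10,0,0,0,0.6,0,0,0,0,0,0,0.6]'

```text
t: 22.1
eef_pos: [507.6, 178.2, 352.1]
tcp_rot: [-2.131, 1.569, 2.78]
ft_force: [0.7, 0.3, -0.5]
opening: 0.597
```

```bash
python3 - <<'E'
from h import *
rep()
goto(W(STAND,(34,0,126.2)),STAND[2]+np.pi/2)
E
```

```text
grasp in frame [ 36.32   3.77 181.13] jaw ang rel y 0.43 tilt [-1.0e+00 -1.5e-03 -9.0e-04] j [0.21 0.43 1.83 0.   0.88 0.02] F [ 0.73  0.26 -0.47] M [-0.03 -0.15  0.05] op 0.597 t 22.1
 turn(tool) [-3.134e+00 -2.000e-03 -1.000e-03]
 turn(tool) [ 0.007 -0.001  0.001]
 grasp [507.3 178.3 181.1] shift(tool) [54.9  3.8  2.4] op 0.597 F [ 0.7  0.3 -0.5] t 22.1
```

Emit:
jog_arm --deltas '[15,3.8,2.4,0.007,-0.001,0.001,0.6,20,0,0,0,0,0,0.6,12,0,0,0,0,0,0.6,0,0,0,0,0,0,0.6]'

```text
t: 22.6
eef_pos: [513.1, 173.2, 301.6]
tcp_rot: [-1.219, 1.569, -2.602]
ft_force: [0.3, -0.4, 0.7]
opening: 0.6
```

```bash
python3 - <<'E'
from h import *
rep()
goto(W(STAND,(33.8,-.1,126.2)),STAND[2]+np.pi/2)
E
```

```text
grasp in frame [ 30.1   -0.66 130.56] jaw ang rel y -0.25 tilt [-1.0e+00 -1.5e-03  6.0e-04] j [ 0.2   0.51  1.87 -0.    0.77  0.02] F [ 0.29 -0.44  0.71] M [-0.01 -0.07 -0.02] op 0.6005 t 22.6
 turn(tool) [ 3.137e+00  2.000e-03 -1.000e-03]
 turn(tool) [-0.004  0.001  0.002]
 grasp [512.8 173.1 130.6] shift(tool) [ 4.4 -0.6 -3.7] op 0.6 F [ 0.3 -0.4  0.7] t 22.6
```

Emit:
jog_arm --deltas '[4.4,-0.6,-3.7,-0.004,0.001,0.002,0.6,0,0,0,0,0,0,0.1,0,0,0,0,0,0,0.1,0,0,0,0,0,0,0.1,0,0,0,0,0,0,0.1,0,0,0,0,0,0,0.1,0,0,0,0,0,0,0.1]'

```text
t: 23.48
eef_pos: [511.5, 176.6, 297.9]
tcp_rot: [2.023, 1.57, 0.643]
ft_force: [-0.6, 0.1, -0.8]
opening: 0.31
```

```bash
python3 - <<'E'
from h import *
rep();clip()
s=cam("scene")
crop(s["image"],320,140,420,230,7,"pics/c8.png")
a=np.arange(1.2,0.05,-.1);b=np.c_[-85*np.cos(a)+6*np.sin(a),85*np.sin(a)+6*np.cos(a)]
print(np.diff(b,axis=0).round(1).tolist())
E
```

```text
grasp in frame [ 33.83  -0.17 126.88] jaw ang rel y -0.02 tilt [-1.e+00  7.e-04 -3.e-04] j [0.21 0.51 1.88 0.   0.75 0.02] F [-0.61  0.13 -0.79] M [-0.17  0.03 -0.06] op 0.3099 t 23.48
clip angle by pos 1.201 r 86.23 (85.2)
[[-8.0, -2.9], [-7.7, -3.7], [-7.3, -4.5], [-6.8, -5.2], [-6.2, -5.8], [-5.6, -6.4], [-5.0, -6.9], [-4.2, -7.4], [-3.5, -7.8], [-2.7, -8.1], [-1.9, -8.3]]
```

View pics/c8.png

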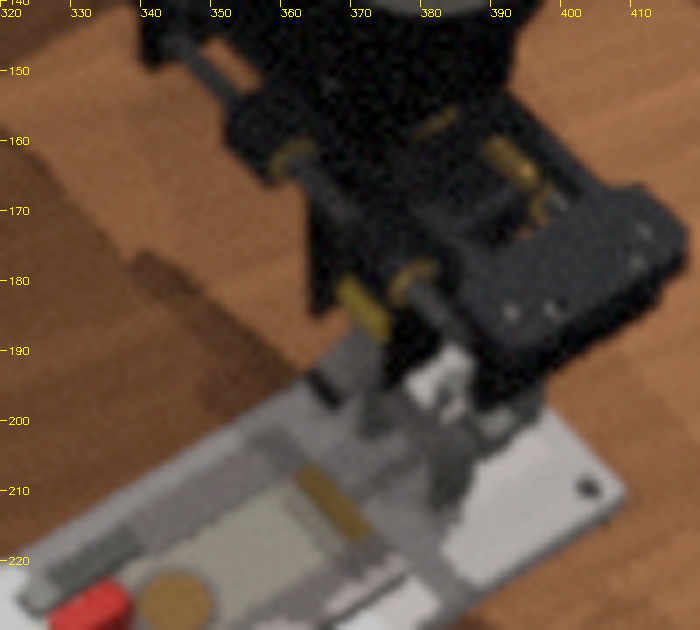

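Emit:
jog_arm --deltas '[1.3,0,4,0,0,0,0.1,1.6,0,4,0,0,0,0.1,1.8,0,3.9,0,0,0,0.1,2,0,3.8,0,0,0,0.1,2.2,0,3.7,0,0,0,0.1]'

```text
t: 24.15
eef_pos: [515.4, 156.7, 288.9]
tcp_rot: [2.304, 1.569, 0.924]
ft_force: [-2.9, 0.8, 3.5]
opening: 0.314
```

```bash
python3 - <<'E'
from h import *
rep();clip(z0=51.0)
E
```

```text
grasp in frame [ 13.71  -0.26 117.91] jaw ang rel y -0.03 tilt [-1.      0.0013 -0.0012] j [ 0.17  0.52  1.89  0.    0.73 -0.02] F [-2.89  0.83  3.52] M [ 0.31  0.43 -0.03] op 0.314 t 24.15
clip angle by pos 0.942 r 85.96 (85.2)
```

Emit:
jog_arm --deltas '[3,0,4.1,0,0,0,0.1,3.1,0,3.9,0,0,0,0.1,3.3,0,3.8,0,0,0,0.1,3.5,0,3.6,0,0,0,0.1,3.7,0,3.4,0,0,0,0.1]'

```text
t: 24.78
eef_pos: [519.3, 136.3, 271.3]
tcp_rot: [1.843, 1.569, 0.462]
ft_force: [-2.1, -0.3, 2.3]
opening: 0.315
```

```bash
python3 - <<'E'
from h import *
rep();clip(z0=51.0)
E
```

```text
grasp in frame [ -7.21  -0.28 100.25] jaw ang rel y -0.04 tilt [-1.0e+00  1.4e-03 -4.0e-04] j [ 0.13  0.55  1.91  0.    0.69 -0.06] F [-2.1  -0.25  2.26] M [0.1  0.27 0.02] op 0.3148 t 24.77
clip angle by pos 0.623 r 86.41 (85.2)
```

Emit:
jog_arm --deltas '[4.2,0,3,0,0,0,0.1,4.3,0,2.8,0,0,0,0.1,4.4,0,2.6,0,0,0,0.1,4.5,0,2.4,0,0,0,0.1]'

```text
t: 25.28
eef_pos: [521.7, 124.6, 252.3]
tcp_rot: [1.631, 1.57, 0.251]
ft_force: [-2.1, -0.3, 0.0]
opening: 0.317
```

```bash
python3 - <<'E'
from h import *
rep();clip(z0=51.0)
s=cam("scene")
crop(s["image"],300,150,420,240,6,"pics/c9.png")
E
```

```text
grasp in frame [-19.12  -0.32  81.27] jaw ang rel y -0.04 tilt [-1.0e+00  1.1e-03 -1.0e-04] j [ 0.11  0.58  1.92  0.    0.64 -0.08] F [-2.08 -0.3   0.03] M [-0.03  0.17  0.04] op 0.3168 t 25.27
clip angle by pos 0.363 r 86.34 (85.2)
```

View pics/c9.png

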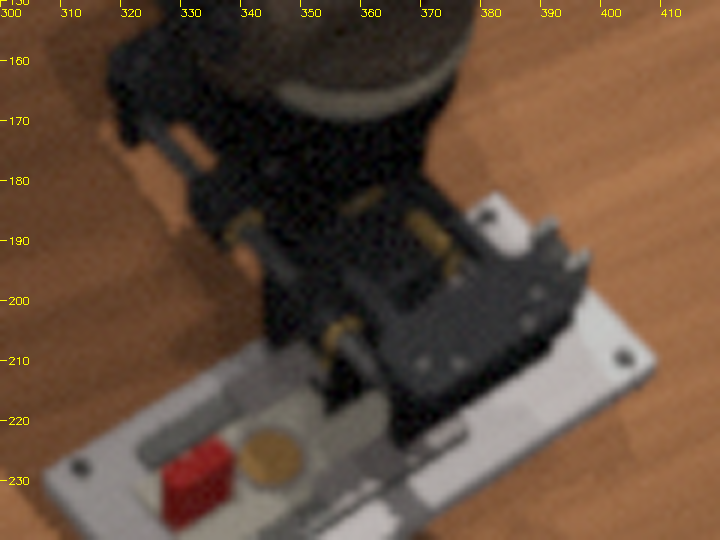

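Emit:
jog_arm --deltas '[4,0,1.8,0,0,0,0.1,4,0,1.5,0,0,0,0.1,4,0,1.2,0,0,0,0.1]'

```text
t: 25.7
eef_pos: [522.6, 119.8, 238.9]
tcp_rot: [1.651, 1.57, 0.271]
ft_force: [-0.8, -1.7, -1.1]
opening: 0.314
```

```bash
python3 - <<'E'
from h import *
rep();clip(z0=51.0)
E
```

```text
grasp in frame [-24.02  -0.33  67.85] jaw ang rel y -0.04 tilt [-1.e+00  9.e-04 -1.e-04] j [ 0.1   0.6   1.93  0.    0.61 -0.09] F [-0.82 -1.73 -1.14] M [-0.21  0.09 -0.01] op 0.3144 t 25.7
clip angle by pos 0.197 r 86.33 (85.2)
```

Emit:
jog_arm --deltas '[3,0,0.3,0,0,0,0.1,2.5,0,0.2,0,0,0,0.1]'

```text
t: 25.95
eef_pos: [522.8, 119.0, 232.8]
tcp_rot: [1.189, 1.57, -0.191]
ft_force: [-0.7, -2.9, -1.2]
opening: 0.312
```

Emit:
jog_arm --deltas '[1.2,0,0,0,0,0,0.1]'

```text
t: 26.08
eef_pos: [522.9, 118.9, 231.4]
tcp_rot: [1.005, 1.57, -0.376]
ft_force: [-0.9, -3.4, -1.6]
opening: 0.314
```

Emit:
jog_arm --deltas '[1.2,0,0,0,0,0,0.1]'

```text
t: 26.2
eef_pos: [522.9, 118.9, 230.1]
tcp_rot: [0.983, 1.57, -0.398]
ft_force: [0.3, -2.8, -2.7]
opening: 0.319
```

```bash
python3 - <<'E'
from h import *
rep();clip(z0=51.0)
E
```

```text
grasp in frame [-25.05  -0.33  59.14] jaw ang rel y -0.04 tilt [-1.e+00  6.e-04  4.e-04] j [ 0.1   0.61  1.93 -0.    0.59 -0.09] F [ 0.26 -2.76 -2.67] M [-0.45  0.03 -0.  ] op 0.3192 t 26.2
clip angle by pos 0.096 r 85.45 (85.2)
```

Emit:
jog_arm --deltas '[0.8,0,0,0,0,0,0.1]'

```text
t: 26.32
eef_pos: [522.9, 118.9, 229.4]
tcp_rot: [1.064, 1.57, -0.316]
ft_force: [-1.1, -3.7, 4.2]
opening: 0.317
```

Emit:
jog_arm --deltas '[0.8,0,0,0,0,0,0.1]'

```text
t: 26.45
eef_pos: [522.9, 118.9, 229.1]
tcp_rot: [1.079, 1.57, -0.301]
ft_force: [-4.0, -4.4, 12.8]
opening: 0.315
```

Emit:
jog_arm --deltas '[0.6,0,0,0,0,0,0.1]'

```text
t: 26.58
eef_pos: [522.8, 119.0, 229.1]
tcp_rot: [1.204, 1.569, -0.176]
ft_force: [-2.9, -3.1, 7.3]
opening: 0.315
```

Foot has landed on the plate (Fz rose to about +12, then eased). Release and retreat.

Emit:
jog_arm --deltas '[0,0,0,0,0,0,0.6,0,0,0,0,0,0,0.6,0,0,0,0,0,0,0.6,0,0,0,0,0,0,0.6,-15,0,0,0,0,0,0.6,-40,0,0,0,0,0,0.6,-50,0,0,0,0,0,0.6,-20,0,50,0,0,0,0.6,0,0,60,0,0,0,0.6,0,0,60,0,0,0,0.6]'

```text
t: 27.82
eef_pos: [555.1, -47.9, 364.6]
tcp_rot: [1.346, 1.562, -0.027]
ft_force: [-0.4, 0.4, -0.3]
opening: 0.601
```

Emit:
jog_arm --deltas '[0,0,60,0,0,0,0.6,0,0,40,0,0,0,0.6,0,0,0,0,0,0,0.6]'

```text
t: 28.2
eef_pos: [574.5, -152.7, 368.3]
tcp_rot: [1.244, 1.559, -0.133]
ft_force: [-0.4, 0.6, 0.2]
opening: 0.6
```

```bash
python3 - <<'E'
from h import *
rep()
s=cam("scene");t=cam("top")
crop(s["image"],295,170,415,260,6,"pics/c10.png")
crop(t["image"],210,205,330,285,6,"pics/a10.png")
cv2.imwrite("pics/s10.png",s["image"][:,:,::-1])
E
```

```text
grasp in frame [-302.12   -1.26  197.28] jaw ang rel y 0.12 tilt [-0.9999  0.0113  0.0038] j [-0.37  0.48  1.68  0.    0.96 -0.57] F [-0.39  0.56  0.25] M [-0.02 -0.13  0.02] op 0.5996 t 28.2
```

View pics/c10.png

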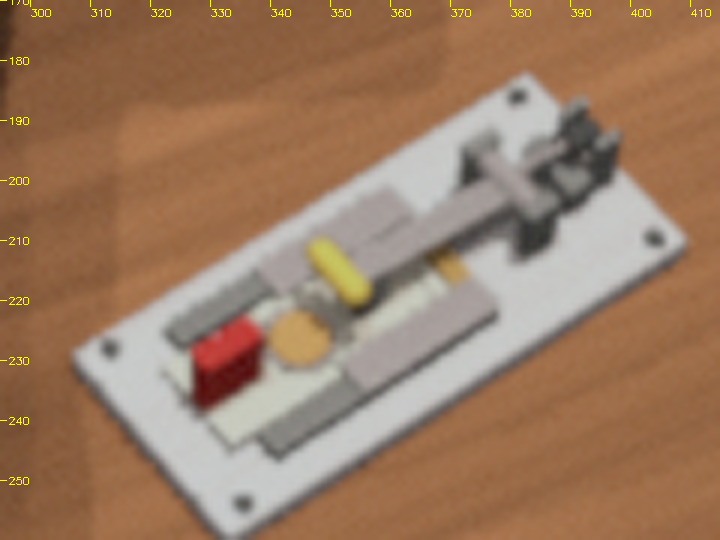

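View pics/a10.png

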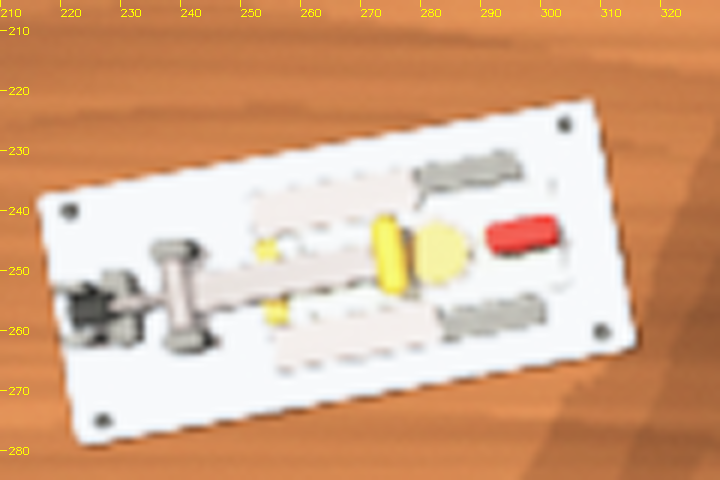

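View pics/s10.png

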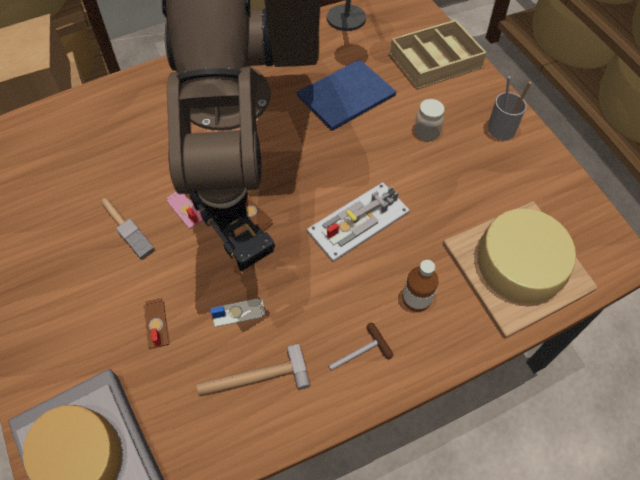

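```bash
python3 - <<'E'
from h import *
for n in("pics/c7.png","pics/c10.png"):
    im=cv2.imread(n).astype(int); m=(im[...,2]>im[...,1]+60)&(im[...,2]>im[...,0]+60)&(im[...,1]<90); m[:, :150]=0; m[:,300:]=0
    y,x=np.where(m); print(n,m.sum(),(x.mean()/6).round(2),(y.mean()/6).round(2),x.max()/6,y.max()/6)
t=cam("top");print(inF(STAND,onz(t,(210+522/6-.5,205+235/6-.5),52)))
s=cam("scene");print("bar tri",inF(STAND,tri(t,(210+390/6-.5,205+255/6-.5),s,(295+339/6-.5,170+271/6-.5))[0]))
s0=st();print(s0["ft_force"].round(1))
E
```

```text
pics/c7.png 3610 37.75 59.51 43.833333333333336 66.83333333333333
pics/c10.png 3729 37.61 59.78 43.833333333333336 67.0
[-75.91584854   1.59764067  52.        ]
bar tri [-24.19219573   0.07114528  48.44852117]
[ 0.2 -0.1 -0.5]
```

```bash
python3 - <<'E'
from h import *
a=cv2.cvtColor(cv2.imread("pics/c7.png"),6).astype(np.float32);b=cv2.cvtColor(cv2.imread("pics/c10.png"),6).astype(np.float32)
def ecc(r):
    x0,y0,x1,y1=r;A=a[y0:y1,x0:x1];B=b[y0:y1,x0:x1];M=np.eye(2,3,dtype=np.float32)
    c,M=cv2.findTransformECC(A,B,M,cv2.MOTION_TRANSLATION,(3,200,1e-6)); return c.round(3),(M[:,2]/6).round(3)
print("rib",ecc((170,310,275,415)));print("rib+edge",ecc((170,310,275,455)));print("stand corner",ecc((200,450,330,535)));print("cheek",ecc((520,90,640,270)))
E
```

```text
Traceback (most recent call last):
AttributeError: 'float' object has no attribute 'round'
```

```bash
python3 - <<'E'
from h import *
c=cam("scene"); crop(c["image"],335,185,395,235,12,"pics/n.png")
E
```

```text
(no output)
```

View pics/n.png

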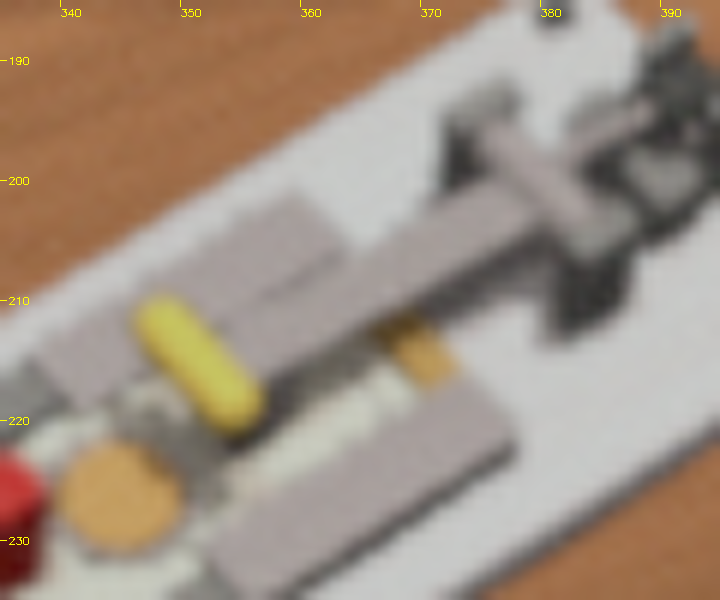

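```bash
python3 - <<'E'
from h import *
a=cv2.cvtColor(cv2.imread("pics/c7.png"),6).astype(np.float32);b=cv2.cvtColor(cv2.imread("pics/c10.png"),6).astype(np.float32)
def ecc(r):
    x0,y0,x1,y1=r;A=a[y0:y1,x0:x1];B=b[y0:y1,x0:x1];M=np.eye(2,3,dtype=np.float32)
    c,M=cv2.findTransformECC(A,B,M,cv2.MOTION_TRANSLATION,(3,200,1e-6)); return round(c,3),(M[:,2]/6).round(3)
print("rib",ecc((170,310,275,415)));print("stand corner",ecc((200,450,330,535)));print("cheek",ecc((550,90,640,270)))
c=cam("scene");p=proj(c,[W(STAND,(-76,0,50)),W(STAND,(-75,0,50)),W(STAND,(-76,0,49)),W(STAND,(-76,1,50))]);print(p[1:]-p[0])
E
```

```text
rib (0.865, array([0.153, 0.242], dtype=float32))
stand corner (0.962, array([-0.064, -0.074], dtype=float32))
cheek (0.985, array([ 0.028, -0.055], dtype=float32))
[[ 0.36350296 -0.22622033]
 [-0.00607646  0.24045911]
 [-0.27002606 -0.30984122]]
```

```bash
python3 - <<'E'
from h import *
print(env.job_done()); print(env.state()["t"])
E
```

```text
the job is handed in; nothing more can be done
None
the job is handed in; nothing more can be done
```

I loaded the red-handled carrier into the stand, lowered the clip onto it, and handed the job in at about 28.5 s of the 72 s allowed.

**What was done**
- I swung the clip up by its crossbar to about 1.2 rad, let go, and saw in the pictures that it stayed open.
- I slid the carrier in under the lips until it touched the stop, with the nose about 20 mm beyond the stand's origin. I then pressed for about 1.9 s; the wrist readings were mostly 7–9 N, ranging from 4.6 to 11.3 N, so they briefly passed the asked 8 N.
- I regripped the crossbar and lowered the clip in small steps until its foot rested on the plate. The bar stayed in the grip, so the clip never snapped; the highest reading was about 13 N at touchdown. Then I let go and backed off.

**Last checks**
- **Carrier:** its rib is about 76 mm before the stand's origin, the same place as when it was pressed home. Comparing pictures from before and after closing shows a rib shift of about 0.3 pixel. That fits a small sideways settling rather than sliding back, but it is close to the measuring noise.
- **Clip:** the crossbar is over the carrier, about 48 mm above the bench. Shut on a carrier it should be about 51 mm, which is within measuring error. My arm position gave an angle of about 0.09 rad.
- **Bench:** the blue-handled carrier and the other things look unmoved in the pictures. The arm is clear and reads no contact force.

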